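# Load the indexed curing carousel

## Task

Load the curing carousel in the order red, yellow, blue with whichever of these board carriers lie on the bench: crank the worm-drive handwheel clockwise (three turns a division) until the carrier's own coloured pocket stands at the opening in the amber hood, slide the carrier in flat, grip end outwards, until it is fully home, and let go of it before cranking on. A pocket whose carrier is missing stays empty. When all are in, crank on until the white line on the platter stands at the opening, press the green start button on the hood, and leave the other things on the bench where they are.

Things in the scene. Friction and masses are not known exactly. Their poses are not given: they have to be found in the camera images.
- station: Fixed curing carousel: grey round base 268 mm across under an amber hood (roof top 74 mm, walls 132 mm from the middle). Origin: middle of the base at bench level; x points from the opening to the middle (loading direction), z up. The hood is open, above too, over a strip y = -66 to +66 mm from the front (-x) to the middle; elsewhere it bars the way to the pockets.
- opening (a point): Fixed point on the loading axis at the opening: 120 mm in front of the platter's axis (station x = -120 mm), 42 mm above the bench, the mid-height of a carrier lying in a pocket. Below it the base has a white pointer line. Axes as the station's.
- platter_axis (a point): Fixed point on the platter's vertical axis, 42 mm above the bench.
- pocket_red (a point): Where the centre of the red carrier lies when fully home: 80 mm from the platter's axis, 42 mm up (use its position only). The pocket is a level letter-box with red lips, open outwards, 44 wide, 12 high (floor 38, lips 50 to 54 mm above the bench); mouth 85 mm from the axis (flared cheeks to 95 mm, 55 wide), steel end stop 45 mm deeper. A carrier at home sticks out 35 mm.
- pocket_yellow (a point): Where the centre of the yellow carrier lies when fully home: 80 mm from the platter's axis, 42 mm up (use its position only). The pocket is a level letter-box with yellow lips, open outwards, 44 wide, 12 high (floor 38, lips 50 to 54 mm above the bench); mouth 85 mm from the axis (flared cheeks to 95 mm, 55 wide), steel end stop 45 mm deeper. A carrier at home sticks out 35 mm.
- pocket_blue (a point): Where the centre of the blue carrier lies when fully home: 80 mm from the platter's axis, 42 mm up (use its position only). The pocket is a level letter-box with blue lips, open outwards, 44 wide, 12 high (floor 38, lips 50 to 54 mm above the bench); mouth 85 mm from the axis (flared cheeks to 95 mm, 55 wide), steel end stop 45 mm deeper. A carrier at home sticks out 35 mm.
- platter (a joint): Turn of the platter (rad, anticlockwise from above positive). 0: red pocket at the opening, on the loading axis; 1.047: yellow pocket there; 2.094: blue pocket; 3.142: white line painted on the platter. Driven only by the worm (handwheel angle / 18); it cannot be pushed round.
- handwheel (a joint): Turn of the handwheel (rad), growing clockwise from above. Three turns (18.85 rad) move the platter one division (60 degrees). 0: red pocket at the opening. Starts 6 to 15 rad before 0; stops lie well outside the range needed. Stays where it is left; friction 0.06 N m. At every whole turn the crank grip lies on the station's -y side of the wheel, away from the loading axis.
- wheel_axis (a point): Fixed point on the handwheel's vertical axis (185 mm in front of the platter's axis and 88 mm to the station's -y side), 55 mm above the bench. The wheel is a black disc 88 mm across, its top 30 mm (hub 34 mm) above the bench.
- crank_center (a point): Centre of the orange crank grip, 61 mm above the bench: an upright round sleeve 17 to 18 mm in diameter, from 31 to 78 mm above the bench, 32 mm from the wheel's axis. It spins freely on its pin, so it can be held and led round in circles without turning the hand.
- start_top (a point): Top of the green start button (28 mm across) on the roof of the hood. It is pressed straight down, 6 mm of travel, about 5 N at the bottom, and springs back.
- start (a joint): Travel of the start button (m), 0 out, 0.006 fully in; more than 0.004 for 0.1 s counts as pressed.
- red_center (a point): Centre of the red board carrier (may be absent): flat aluminium plate 80 x 40 x 8 mm (x, y, z), about 70 g, a green circuit board on its +x half, a red grip end on its -x half (parts on the board rise 3 mm above the plate). It lies flat on a 3 mm mat on the bench, z up, this point 7 mm above the bench. Its +x end enters the pocket first, its x axis along the station's x.
- red_tab (a point): Middle of the outer edge of the grip end of the red carrier, 40 mm from its centre on its -x side.
- carrier_red: The red carrier; origin in the middle of its underside, axes as for its centre. Between the carriers and the carousel stands a fixed blue vice, 81 mm tall; behind the carriers a black power supply, 185 mm tall.
- yellow_center (a point): Centre of the yellow board carrier (may be absent): flat aluminium plate 80 x 40 x 8 mm (x, y, z), about 70 g, a green circuit board on its +x half, a yellow grip end on its -x half (parts on the board rise 3 mm above the plate). It lies flat on a 3 mm mat on the bench, z up, this point 7 mm above the bench. Its +x end enters the pocket first, its x axis along the station's x.
- yellow_tab (a point): Middle of the outer edge of the grip end of the yellow carrier, 40 mm from its centre on its -x side.
- carrier_yellow: The yellow carrier; origin in the middle of its underside, axes as for its centre. Between the carriers and the carousel stands a fixed blue vice, 81 mm tall; behind the carriers a black power supply, 185 mm tall.
- blue_center (a point): Centre of the blue board carrier (may be absent): flat aluminium plate 80 x 40 x 8 mm (x, y, z), about 70 g, a green circuit board on its +x half, a blue grip end on its -x half (parts on the board rise 3 mm above the plate). It lies flat on a 3 mm mat on the bench, z up, this point 7 mm above the bench. Its +x end enters the pocket first, its x axis along the station's x.
- blue_tab (a point): Middle of the outer edge of the grip end of the blue carrier, 40 mm from its centre on its -x side.
- carrier_blue: The blue carrier; origin in the middle of its underside, axes as for its centre. Between the carriers and the carousel stands a fixed blue vice, 81 mm tall; behind the carriers a black power supply, 185 mm tall.
- flux_tin: Bystander: small yellow-lidded tin, 49 mm across, 24 mm high, on the bench beside the carriers. To be left alone.
- solder_reel: Bystander: reel of solder with red flanges, 58 x 76 x 50 mm, on the bench beside the carriers. To be left alone.
- tape: Bystander: roll of black tape, 62 mm across, 19 mm high, on the bench to the right of the carriers. To be left alone.
Mind the look-alikes: they are no part of the job. Leave any turquoise look-alike of the carrier_blue alone.

How it is judged (in metres and radians):
On the way, in this order (a step that is already met when the one before it is completed fails the run):
1. the red carrier is fully home in the red pocket while that pocket stands at the opening (platter within 4 degrees) (value of joint platter between -0.07 and 0.07 rad and z of red_center in the frame of pocket_red between -0.004 and 0.004 m and horizontal distance between red_center and pocket_red below 0.006 m and angle between red_center's own z axis and vertical below 0.12 rad and horizontal distance between red_tab and platter_axis above 0.09 m and contact force between the fingers and carrier_red below 0.5 N), for 0.2 s.
2. the yellow carrier is fully home in the yellow pocket while that pocket stands at the opening (platter within 4 degrees) (value of joint platter between 0.9772 and 1.1172 rad and z of yellow_center in the frame of pocket_yellow between -0.004 and 0.004 m and horizontal distance between yellow_center and pocket_yellow below 0.006 m and angle between yellow_center's own z axis and vertical below 0.12 rad and horizontal distance between yellow_tab and platter_axis above 0.09 m and contact force between the fingers and carrier_yellow below 0.5 N), for 0.2 s.
3. the blue carrier is fully home in the blue pocket while that pocket stands at the opening (platter within 4 degrees) (value of joint platter between 2.0244 and 2.1644 rad and z of blue_center in the frame of pocket_blue between -0.004 and 0.004 m and horizontal distance between blue_center and pocket_blue below 0.006 m and angle between blue_center's own z axis and vertical below 0.12 rad and horizontal distance between blue_tab and platter_axis above 0.09 m and contact force between the fingers and carrier_blue below 0.5 N), for 0.2 s.
4. the white line stands at the opening (platter within 3 degrees) (value of joint platter between 3.0896 and 3.1936 rad), for 0.2 s.
5. the start button is pressed in, with the white line still at the opening (all of step 4 and value of joint start above 0.004 m), for 0.1 s.
At the end, for the whole second after the job is handed in: White line at the opening (platter within 3 degrees of 3.142 rad), start button pressed and out again, every carrier present at rest in the pocket of its colour, within 16 mm (level; under the hood it may have shifted a little) and 4 mm (height) of home, flat within 7 degrees, grip end outwards (all of step 4 and value of joint start below 0.002 m and z of red_center in the frame of pocket_red between -0.004 and 0.004 m and horizontal distance between red_center and pocket_red below 0.016 m and angle between each of red_center, yellow_center, blue_center's own z axis and vertical below 0.12 rad and horizontal distance between each of red_tab, yellow_tab, blue_tab and platter_axis above 0.09 m and linear speed of each of carrier_red, carrier_yellow, carrier_blue below 0.02 m/s and z of yellow_center in the frame of pocket_yellow between -0.004 and 0.004 m and horizontal distance between yellow_center and pocket_yellow below 0.016 m and z of blue_center in the frame of pocket_blue between -0.004 and 0.004 m and horizontal distance between blue_center and pocket_blue below 0.016 m); the robot touches nothing.
It fails at once if the flux tin is knocked more than 30 mm away (distance of flux_tin from where it was at the start of the episode above 0.03 m).
It fails at once if the solder reel is knocked more than 30 mm away (distance of solder_reel from where it was at the start of the episode above 0.03 m).
It fails at once if the tape is knocked more than 30 mm away (distance of tape from where it was at the start of the episode above 0.03 m).
Of carrier_red, carrier_yellow, carrier_blue only 2 to 3 are there at a start; the rules pass over those that are not, and their reading is None.
At some moment in a run one of carrier_red, carrier_yellow, carrier_blue may be knocked a few centimetres aside while the robot is not near it.
Once in a run the grip may slacken for a moment while it holds something.
It also fails if it takes over 210 s, if anything falls off the work surface, if the arm or the gripper's body presses on something with over 40 N, if the wrist force passes 120 N, or if a joint passes its speed limit or range.

## Robot

A 6-joint arm with a two-finger parallel gripper is mounted at the origin on a cart in front of the work surface, level with it; the furniture and walls round the work are solid. World frame = base frame: x ahead of the robot, y to its left, z up, the work surface at z = 0. Lengths are in mm, angles in rad, forces in N, time in s.
With the tool pointing down it reaches from about 200 to 875 mm from the base axis. Payload 3.4 kg.
Tool frame: the origin (TCP) lies midway between the tips of the shut fingers; the grasp point (between the pads) lies 19 mm behind it (r.hold_point_z is the distance from the TCP to the grasp point, in mm); z points along the fingers, y is the line along which they close (so a half turn about z gives the same grasp; the last joint's range is limited). The gripper opens to 94 mm and grips with 3 to 60 N. Pads are 16 mm wide; open, the fingers measure 119 mm over their backs; the gripper's body (75 mm by 177 mm) begins 78 mm behind the grasp point.
Start: joints at [-1.441, 0.276, 1.505, -0, 1.361, -0.121], TCP at [142.7, -557.048, 205.493] pointing down, gripper open.
Joint ranges: [-2.89, 2.89], [-0.75, 2.08], [0.22, 2.7], [-1.18, 4.32], [0.11, 2.71], [-2.7, 2.7]. Speed limits (rad/s): [2.57, 2.57, 3.14, 3.14, 3.14, 3.14].

## Interface

Orientations are given as a rotation vector (axis times angle).
In Python, from plant import r, cams, ticket gives the robot as it stands.
- The arm moves only by the shell command python3 -m crank 'ROWS' [FORCE]. ROWS is JSON, one flat list of numbers, 7 for each row, row after row: the shift along the tool's x, y, z scaled (see below), then the turn, a rotation vector about the tool's x, y, z scaled (see below), then the closure, from 0 (fully open) to 1 (shut). A call has 1 to 5 rows; each row shifts and turns the commanded pose from where the row before left it, along the tool's axes as they then stand; what a row does not reach is not made up. The controller multiplies each number of a shift by 1 m and each number of a turn by 60 degrees. A row lasts 1/8 s, in which the tool goes at most 62.5 mm and 10.7 degrees, less where a joint would pass 70% of its speed; a pose out of reach is approached as far as the arm can. A call with a number of a shift or a turn outside -1 to 1 is refused whole. A call with a gripper value outside its range is refused whole. The fingers move at their own pace and stop on an object; FORCE is the grip in N (left out, the last holds). Time passes only in rows, so rows that do not move let the fingers close. It gives the time, the measured TCP pose, the force, the opening and the grip force at its end, in the units of the state.
- r.observe(): the state, without advancing time (a new reading comes with each control period).
- cams.read_camera(name): name is "scene" or "top"; returns a dict with "color" (400x640x3 uint8, red, green, blue), "z_map" (400x640 float32, mm along the optical axis (not along the pixel's ray), 0 where there is no reading), "camera_matrix" (3x3 intrinsics, pixels), "k1" (the pictures are not rectified: a ray, as slopes to the right and down, at radius r is drawn at 1 + k1 r^2 times it, then the intrinsics apply), "camera_from_world" (4x4, takes a point from world to camera coordinates). Camera axes: x right, y down, z forward; pixel columns grow to the right and rows downward; lengths in mm; the calibration is good to about 2 mm. A picture is of the moment at which its call begins.
- ticket.finish_job(): hands the job in; it is judged then, once.
The state is a dict: "t": time; "joints": joint angles; "qvel": joint speeds; "tau": joint torques, N m; "position": TCP position; "eef_rot": TCP orientation; "force": force on the tool from outside, world axes, zero at the start; "moment": the same for the moment, N m; "finger_gap": opening from 0.0 (shut) to 1.0 (fully open); "grip_force": force on a finger pad.
Only numpy, scipy, OpenCV 4.12 (cv2) and the standard library are available. Lean on these libraries where they do the work, as an engineer would, in place of code of your own. Each camera call takes 0.05 s, during which the arm holds its last target. There are 200 camera calls.

## Working session

There is one attempt and no reset: what is moved stays moved. The work goes in short steps, Python scripts to look and compute and a shell command to move; the robot and the scene stay as the last step left them, time stands still between calls to the robot, and variables do not carry over. Pictures are saved under pics/ and viewed, at most 14 in all, crops included, and the job is handed in when it is done.

```bash
ls; mkdir -p pics
cat > h.py <<'E'
import numpy as np, cv2
from plant import r, cams
def cap(n): return cams.read_camera(n)
def world(c,u,v,z=None):
    """pixel arrays -> world; uses depth, or the plane of height z"""
    u=np.atleast_1d(u).astype(float); v=np.atleast_1d(v).astype(float)
    K=c["camera_matrix"]; T=np.linalg.inv(c["camera_from_world"])
    d=np.stack([(u-K[0,2])/K[0,0],(v-K[1,2])/K[1,1]],1)
    s=d.copy()
    for _ in range(20): s=d/(1+c["k1"]*(s**2).sum(1,keepdims=True))
    ray=np.c_[s,np.ones(len(s))]
    if z is None: P=ray*c["z_map"][v.astype(int),u.astype(int)][:,None]; return P@T[:3,:3].T+T[:3,3]
    R=ray@T[:3,:3].T; return T[:3,3]+R*((z-T[2,3])/R[:,2:3])
def pix(c,P):
    P=np.atleast_2d(P); q=P@c["camera_from_world"][:3,:3].T+c["camera_from_world"][:3,3]
    s=q[:,:2]/q[:,2:]; s=s*(1+c["k1"]*(s**2).sum(1,keepdims=True)); K=c["camera_matrix"]
    return s@np.diag([K[0,0],K[1,1]])+K[:2,2]
def save(name,img): cv2.imwrite("pics/"+name,cv2.cvtColor(img,cv2.COLOR_RGB2BGR))
E
python3 - <<'E'
from h import *
for n in("scene","top"):
    c=cap(n); save(n+"0.png",c["color"]); T=np.linalg.inv(c["camera_from_world"]); print(n,T[:3,3].round(),T[:3,2].round(2),c["k1"],c["camera_matrix"][0,0])
print(r.observe())
E
```

```text
pics
scene [-306. -936.  670.] [ 0.65  0.61 -0.46] 0.011376345155737379 446.91207050133534
top [ 301. -131. 1266.] [ 0.18  0.   -0.98] -0.02345647845073039 381.78894242576416
{'t': 0.1, 'joints': array([-1.44101468e+00,  2.76525900e-01,  1.50595359e+00, -5.57950447e-05,
        1.36070026e+00, -1.20993686e-01]), 'qvel': array([-0.00058615, -0.00175013, -0.00201364,  0.0004613 ,  0.00016485,
        0.00136916]), 'tau': array([ 1.86354351e-03, -4.05456769e+01, -2.37780672e+01,  7.02905841e-02,
        2.98304076e-02, -4.87302452e-05]), 'position': array([ 142.60317988, -556.53323874,  204.71567648]), 'eef_rot': array([-3.11535215e+00, -3.92705329e-01,  9.66054698e-05]), 'force': array([-0.11221569, -0.18557307, -0.07579888]), 'moment': array([ 0.06363077, -0.02699841, -0.01081697]), 'grip_force': 0.0, 'finger_gap': 1.0026851680750426}
```

View pics/scene0.png

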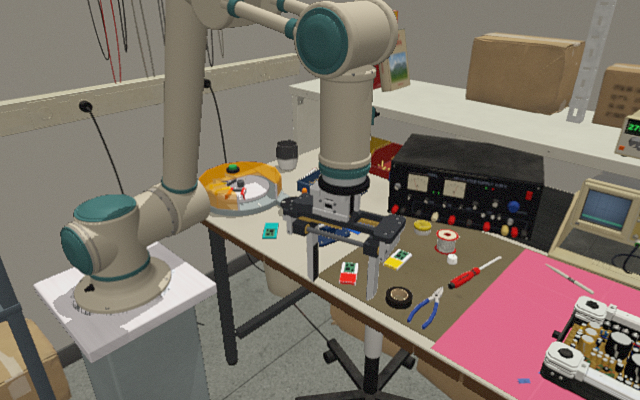

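View pics/top0.png

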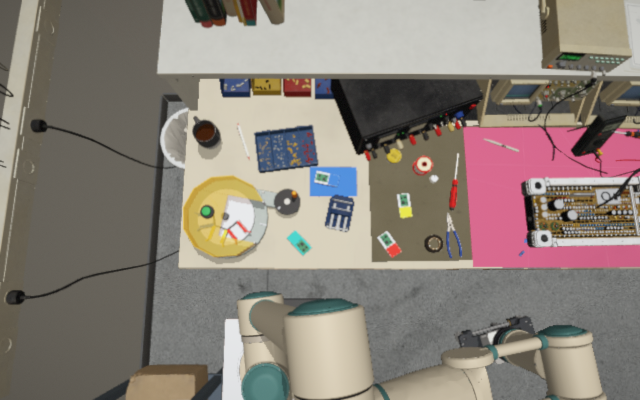

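Run:
```python
from h import *
c=cap("top"); im=c["color"]
a=cv2.resize(im[140:270,170:300],(520,520),interpolation=cv2.INTER_CUBIC)
b=cv2.resize(im[155:220,300:365],(260,260),interpolation=cv2.INTER_CUBIC)
d=cv2.resize(im[190:255,370:435],(260,260),interpolation=cv2.INTER_CUBIC)
save("c1.png",np.hstack([a,np.vstack([b,d])]))
for p in[(323,178),(389,243),(404,205),(299,242),(433,243),(394,156),(424,165),(287,202),(293,194),(207,211),(225,217),(339,213)]: print(p,world(c,*p)[0].round())
```

```text
(323, 178) [ 611. -154.   12.]
(389, 243) [ 393. -371.    9.]
(404, 205) [ 520. -425.    8.]
(299, 242) [396. -75.   5.]
(433, 243) [ 394. -519.    0.]
(394, 156) [ 685. -394.   27.]
(424, 165) [ 654. -494.   26.]
(287, 202) [525. -36.  32.]
(293, 194) [543. -58.  73.]
(207, 211) [484. 207.  97.]
(225, 217) [471. 160.  57.]
(339, 213) [ 482. -203.   78.]
```

View pics/c1.png

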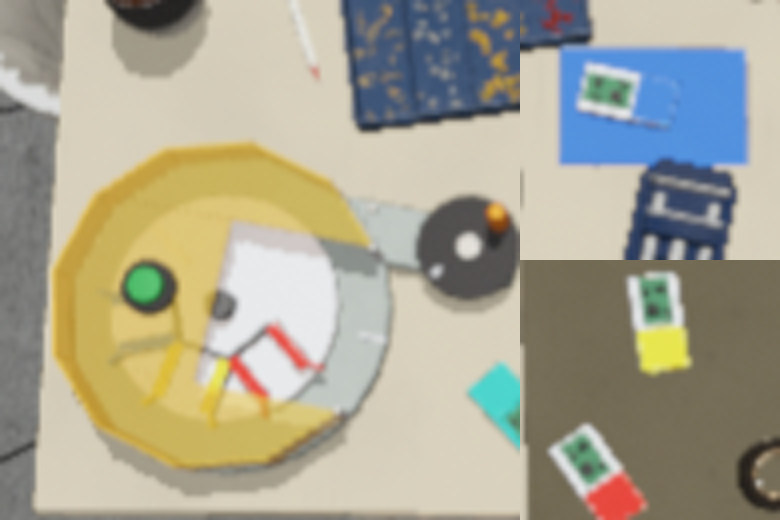

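```bash
cat >> h.py <<'E'
def carrier(c,col,verbose=True):
    """centre and heading (deg) of a carrier on the bench, from the top camera"""
    hsv=cv2.cvtColor(c["color"],cv2.COLOR_RGB2HSV).astype(int); H,S,V=hsv[...,0],hsv[...,1],hsv[...,2]
    Y,X=np.mgrid[:400,:640]; roi=(X>300)&(X<470)&(Y>130)&(Y<265)
    white=(S<60)&(V>150); green=(H>45)&(H<90)&(S>50)
    if col=="blue": m=(white|green)&(X<372)
    elif col=="red": m=((H<8)|(H>172))&(S>120)&(V>120)
    else: m=(H>22)&(H<35)&(S>120)&(V>150)
    n,lab,st,cen=cv2.connectedComponentsWithStats((m&roi).astype(np.uint8))
    out=[]
    for i in range(1,n):
        if not 50<st[i,4]<260: continue
        v,u=np.nonzero(lab==i); w=world(c,u+.0,v+.0,11)[:,:2]
        rc=cv2.minAreaRect(w.astype(np.float32)); out.append((st[i,4],cen[i].round(1),w.mean(0).round(1),[np.round(a,1) for a in rc]))
    if verbose:
        for o in out: print(col,o)
    return out
E
python3 - <<'E'
from h import *
c=cap("top")
for k in("red","yellow","blue"): carrier(c,k)
# station / wheel from depth
Y,X=np.mgrid[:400,:640]; W=world(c,X.ravel()+.0,Y.ravel()+.0).reshape(400,640,3)
z=W[...,2]
def blob(lo,hi,x0,x1,y0,y1):
    m=(z>lo)&(z<hi)&(X>x0)&(X<x1)&(Y>y0)&(Y<y1); 
    (cx,cy),R=cv2.minEnclosingCircle(W[m][:,:2].astype(np.float32)); print(lo,hi,m.sum(),W[m].mean(0).round(1),"circ",round(cx,1),round(cy,1),round(R,1))
blob(66,90,270,306,180,220); blob(25,38,272,303,185,220); blob(85,110,190,225,195,225); blob(66,110,178,272,170,262)
print(W[205:235:4,255:270:2,2].round())
cols=cv2.cvtColor(c["color"],cv2.COLOR_RGB2HSV)
red=((cols[...,0]<6)|(cols[...,0]>174))&(cols[...,1]>120)&(X>215)&(X<260)&(Y>210)&(Y<250)
v,u=np.nonzero(red); print("redlips px",u.mean(),v.mean(),world(c,u,v,54).mean(0).round(1))
b=cols.copy(); dk=(cols[...,2]<90)&(X>270)&(X<306)&(Y>180)&(Y<222); v,u=np.nonzero(dk); w=world(c,u,v,30); print("disc",len(u),cv2.minEnclosingCircle(w[:,:2].astype(np.float32)),w.mean(0))
orr=(cols[...,0]>8)&(cols[...,0]<20)&(cols[...,1]>150)&(X>275)&(X<306)&(Y>180)&(Y<222); v,u=np.nonzero(orr); print("crank",len(u),u.mean(),v.mean(),world(c,u,v,74).mean(0))
gr=(cols[...,0]>45)&(cols[...,0]<80)&(cols[...,1]>150)&(X>190)&(X<225)&(Y>195)&(Y<225); v,u=np.nonzero(gr); print("btn",len(u),u.mean(),v.mean(),W[gr].mean(0), world(c,u,v,90).mean(0))
E
```

```text
red (np.int32(114), array([420.6, 166. ]), array([ 654.3, -486.5]), [array([ 656.5, -491.2]), array([60.1, 73. ]), np.float64(42.5)])
red (np.int32(132), array([453., 197.]), array([ 547.2, -590.6]), [array([ 549.3, -591.2]), array([22.2, 73.3]), np.float64(78.6)])
red (np.int32(119), array([393.6, 249.9]), array([ 370.5, -385. ]), [array([ 370.3, -385.6]), array([34.7, 37.8]), np.float64(32.7)])
yellow (np.int32(155), array([393.9, 155.6]), array([ 690.7, -396.8]), [array([ 690.5, -396.2]), array([46.5, 45.3]), np.float64(43.1)])
yellow (np.int32(112), array([405.4, 212. ]), array([ 495.8, -428.3]), [array([ 495.4, -428.3]), array([34. , 39.4]), np.float64(6.0)])
blue (np.int32(161), array([321.6, 177.5]), array([ 613.2, -149.7]), [array([ 613.5, -149.7]), array([45.9, 42.1]), np.float64(76.5)])
66 90 23 [548.  -61.4  76. ] circ 549.3 -61.2 8.2
25 38 515 [527.2 -34.7  31.3] circ 529.9 -32.5 47.0
85 110 136 [486.3 210.   92.4] circ 486.4 212.4 22.1
66 110 3660 [479.2 188.5  76. ] circ 476.8 160.7 133.7
[[27. 23. 22. 25. 20. 19. 15. 19.]
 [25. 26. 27. 21. 23. 21. 14. -4.]
 [26. 25. 23. 25. 24. 24. 24.  2.]
 [20. 19. 24. 28. 22. 20. 22.  0.]
 [25. 26. 23. 25. 23. 22. 19.  3.]
 [26. 22. 21. 23. 24. 25. 14.  1.]
 [26. 23. 27. 25. 25. 24. -0.  5.]
 [29. 23. 24. 22. 22.  4. -0. -3.]]
redlips px 236.34615384615384 230.01923076923077 [429.9 122.9  54. ]
disc 349 ((525.2147216796875, -34.608787536621094), 41.10676574707031) [524.69846773 -34.19783541  30.        ]
crank 22 293.95454545454544 194.5909090909091 [541.41185011 -60.6231416   74.        ]
btn 0 nan nan [nan nan nan] [nan nan nan]<stdin>:17: RuntimeWarning: Mean of empty slice.
  ret = ret.dtype.type(ret / rcount)
  ret = um.true_divide(
```

Run:
```python
from h import *
from scipy.optimize import minimize
c=cap("top"); hsv=cv2.cvtColor(c["color"],cv2.COLOR_RGB2HSV)
am=(hsv[...,0]>15)&(hsv[...,0]<32)&(hsv[...,1]>95)
Y,X=np.mgrid[160:275,170:285]; P=world(c,X.ravel(),Y.ravel(),74)[:,:2]; M=am[160:275,170:285].ravel()
# distance-weighted mask match of strip region near its edges
def sd(p):
    cx,cy,a=p; d=P-[cx,cy]; x=d@[np.cos(a),np.sin(a)]; y=d@[-np.sin(a),np.cos(a)]
    return x,y
def cost(p):
    x,y=sd(p); rr=np.hypot(x,y)
    s=np.minimum(-x,66-abs(y))              # >0 inside strip
    pred=1/(1+np.exp(s/1.5)); pred=pred/(1+np.exp((rr-134)/1.5))
    w=(rr<150)&((np.hypot(x,y)>40))
    # skip coloured pocket lips, outside wall region
    w&=~((s>8)&(rr<100))
    return ((pred-M)[w]**2).sum()/w.sum()*1000
best=min((minimize(cost,[476+i,160+j,np.radians(79+k)],method="Nelder-Mead") for i in(-4,0) for j in(-3,2) for k in(-2,2)),key=lambda o:o.fun)
print(best.x[:2],np.degrees(best.x[2]),best.fun)
# button and pointer
g=c["color"].astype(int); gm=(g[...,1]>g[...,0]+30)&(g[...,1]>g[...,2]+15); gm[:,:190]=0;gm[:,225:]=0;gm[:195]=0;gm[225:]=0
v,u=np.nonzero(gm); print("btn",len(u),u.mean(),v.mean(),world(c,u,v,92).mean(0).round(1))
wv=(g.min(2)>185); wv[:,:255]=0; wv[:,270:]=0; wv[:215]=0; wv[232:]=0; v,u=np.nonzero(wv); print("ptr",list(zip(u,v)),world(c,u,v,24).mean(0) if len(u) else "")
s=best.x; ca,sa=np.cos(s[2]),np.sin(s[2]); T=lambda x,y:(s[0]+ca*x-sa*y,s[1]+sa*x+ca*y)
print("wheel pred",T(-185,-88),"opening",T(-120,0))
im=cv2.resize(c["color"][140:270,170:320],None,fx=5,fy=4.6)[:600]
im=cv2.resize(c["color"][140:270,170:330],None,fx=4.5,fy=4.5,interpolation=cv2.INTER_CUBIC)
def dr(pts,z,col):
    q=pix(c,np.c_[pts,np.full(len(pts),z)]); q=((q+.5-[170,140])*4.5).astype(np.int32); cv2.polylines(im,[q],False,col,1)
dr([T(-115,66),T(0,66),T(0,-66),T(-115,-66)],74,(255,0,255)); dr([T(134*np.cos(t),134*np.sin(t)) for t in np.linspace(0,6.3,60)],74,(0,0,255))
dr([T(-134,0),T(-90,0)],24,(255,0,0)); dr([T(-185+44*np.cos(t),-88+44*np.sin(t)) for t in np.linspace(0,6.3,60)],30,(0,255,0))
save("fit.png",im)
```

```text
[474.54988703 160.89875762] 79.57394068722107 61.51607107576038
btn 76 205.6184210526316 210.76315789473685 [485.8 213.4  92. ]
ptr [(np.int64(256), np.int64(215)), (np.int64(257), np.int64(215)), (np.int64(258), np.int64(215)), (np.int64(259), np.int64(215)), (np.int64(260), np.int64(215)), (np.int64(261), np.int64(215)), (np.int64(262), np.int64(215)), (np.int64(263), np.int64(215)), (np.int64(264), np.int64(215)), (np.int64(265), np.int64(215)), (np.int64(269), np.int64(215)), (np.int64(256), np.int64(216)), (np.int64(257), np.int64(216)), (np.int64(258), np.int64(216)), (np.int64(259), np.int64(216)), (np.int64(260), np.int64(216)), (np.int64(261), np.int64(216)), (np.int64(262), np.int64(216)), (np.int64(263), np.int64(216)), (np.int64(264), np.int64(216)), (np.int64(265), np.int64(216)), (np.int64(266), np.int64(216)), (np.int64(269), np.int64(216)), (np.int64(256), np.int64(217)), (np.int64(257), np.int64(217)), (np.int64(258), np.int64(217)), (np.int64(259), np.int64(217)), (np.int64(260), np.int64(217)), (np.int64(261), np.int64(217)), (np.int64(262), np.int64(217)), (np.int
[... 4984 characters left out ...]
 (np.int64(263), np.int64(230)), (np.int64(267), np.int64(230)), (np.int64(268), np.int64(230)), (np.int64(269), np.int64(230)), (np.int64(255), np.int64(231)), (np.int64(256), np.int64(231)), (np.int64(257), np.int64(231)), (np.int64(258), np.int64(231)), (np.int64(259), np.int64(231)), (np.int64(260), np.int64(231)), (np.int64(261), np.int64(231)), (np.int64(262), np.int64(231)), (np.int64(263), np.int64(231)), (np.int64(267), np.int64(231)), (np.int64(268), np.int64(231)), (np.int64(269), np.int64(231))] [456.21610646  49.10054977  24.        ]
wheel pred (np.float64(527.6181444283036), np.float64(-36.97180627240766)) opening (np.float64(452.83390998569513), np.float64(42.88004579648913))
```

View pics/fit.png

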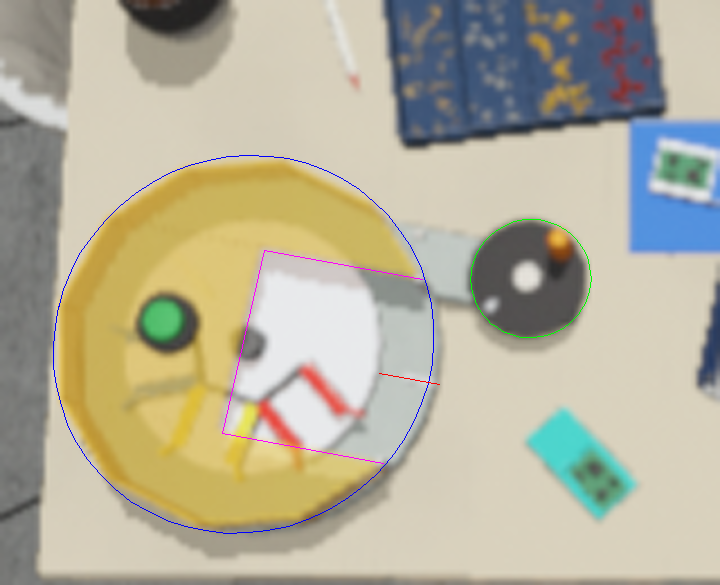

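```bash
cat >> h.py <<'E'
from scipy.spatial.transform import Rotation as Ro
def heading(o=None):
    o=o or r.observe(); R=Ro.from_rotvec(o["eef_rot"]).as_matrix(); return np.degrees(np.arctan2(R[1,0],R[0,0])),R
def to(x,y,z,h):
    """turn (units, about tool z) and then shift (m, tool axes at heading h) to get to a pose"""
    o=r.observe(); h0,R=heading(o); p=o["position"]; t=np.radians(h); d=np.array([x,y,z])-p
    print("t %.2f pos %s head %.2f tilt %.2f gap %.1f grip %.1f F %s"%(o["t"],p.round(1),h0,np.degrees(np.arccos(-R[2,2])),o["finger_gap"]*94,o["grip_force"],o["force"].round(1)))
    print("turn %.3f shift x %.4f y %.4f z %.4f"%(-(h-h0)/60,(np.cos(t)*d[0]+np.sin(t)*d[1])/1e3,(np.sin(t)*d[0]-np.cos(t)*d[1])/1e3,-d[2]/1e3))
E
python3 -m crank '[0,0,0,0,0,-0.155,0, 0,0,0,0,0,-0.155,0, 0,0,0,0,0,-0.155,0.2, 0,0,0,0,0,-0.155,0.4, 0,0,0,0,0,-0.155,0.47]' 20
python3 -m crank '[0,0,0,0,0,-0.155,0.47, 0,0,0,0,0,-0.155,0.47, 0,0,0,0,0,0,0.47, 0,0,0,0,0,0,0.47]'
python3 -c "from h import *;to(543,-63,140,79.5)"
```

```text
t: 0.88
position: [142.7, -556.9, 205.4]
eef_rot: [-2.704, -1.599, -0.0]
force: [-0.4, 0.3, -0.3]
finger_gap: 0.721
grip_force: 0.0
t: 1.38
position: [142.7, -557.0, 205.4]
eef_rot: [2.418, 2.005, 0.0]
force: [0.1, 0.3, -0.8]
finger_gap: 0.529
grip_force: 0.0
t 1.38 pos [ 142.7 -557.   205.4] head 79.34 tilt 0.00 gap 49.7 grip 0.0 F [ 0.1  0.3 -0.8]
turn -0.003 shift x 0.5587 y 0.3036 z 0.0654
```

```bash
python3 -m crank '[0.0372,0.0202,0,0,0,-0.003,0.47, 0.0372,0.0202,0,0,0,0,0.47, 0.0372,0.0202,0,0,0,0,0.47, 0.0372,0.0202,0,0,0,0,0.47, 0.0372,0.0202,0,0,0,0,0.47]' >/dev/null
python3 -m crank '[0.0372,0.0202,0,0,0,0,0.47, 0.0372,0.0202,0,0,0,0,0.47, 0.0372,0.0202,0,0,0,0,0.47, 0.0372,0.0202,0,0,0,0,0.47, 0.0372,0.0202,0,0,0,0,0.47]' >/dev/null
python3 -m crank '[0.0372,0.0202,0.02,0,0,0,0.47, 0.0372,0.0202,0.02,0,0,0,0.47, 0.0372,0.0202,0.02,0,0,0,0.47, 0.0372,0.0202,0,0,0,0,0.47, 0.0372,0.0202,0,0,0,0,0.47]' >/dev/null
python3 -m crank '[0,0,0,0,0,0,0.47, 0,0,0,0,0,0,0.47]'
python3 - <<'E'
from h import *
to(543,-63,44,79.5)
c=cap("scene"); d=cap("top")
a=cv2.resize(c["color"][110:260,170:370],(800,600),interpolation=cv2.INTER_CUBIC); save("cr1.png",a)
E
```

```text
t: 3.5
position: [540.5, -62.9, 145.3]
eef_rot: [-2.413, -2.012, 0.002]
force: [-0.3, 0.5, 0.5]
finger_gap: 0.533
grip_force: 0.0
t 3.50 pos [540.5 -62.9 145.3] head 79.63 tilt 0.07 gap 50.1 grip 0.0 F [-0.3  0.5  0.5]
turn 0.002 shift x 0.0004 y 0.0024 z 0.1013
```

View pics/cr1.png

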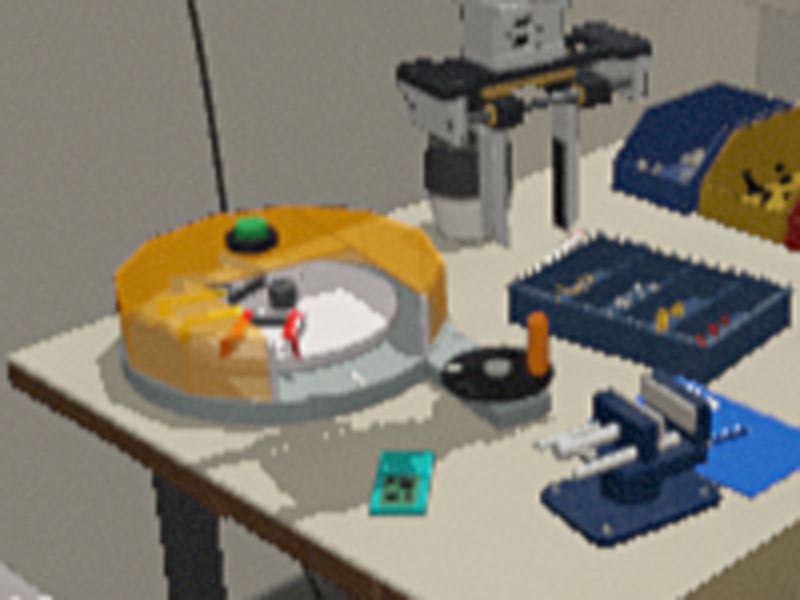

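Run:
```python
from h import *
c=cap("scene"); g=cv2.cvtColor(c["color"],cv2.COLOR_RGB2HSV); Y,X=np.mgrid[:400,:640]
m=(g[...,0]>5)&(g[...,0]<20)&(g[...,1]>170)&(X>298)&(X<312)&(Y>180)&(Y<210); v,u=np.nonzero(m)
print(len(u),u.mean(),v.min(),v.max(),np.median(world(c,u,v),0))
print(pix(c,[[543,-63,78],[543,-63,31],[543,-63,54]]))
```

```text
76 304.05263157894734 188 203 [541.50900928 -66.48475153  57.52407059]
[[303.38091087 189.15077851]
 [303.69839442 202.8973148 ]
 [303.54432371 196.22421538]]
```

```bash
python3 -m crank '[0,0.0024,0.03,0,0,0,0.47, 0,0,0.04,0,0,0,0.47, 0,0,0.03,0,0,0,0.47, 0,0,0,0,0,0,0.47]'
```

```text
t: 4.15
position: [541.1, -63.5, 43.7]
eef_rot: [-2.411, -2.007, 0.005]
force: [-1.1, 0.7, -0.1]
finger_gap: 0.531
grip_force: 0.0
```

```bash
python3 -m crank '[0,0,0,0,0,0,1, 0,0,0,0,0,0,1, 0,0,0,0,0,0,1, 0,0,0,0,0,0,1, 0,0,0,0,0,0,1]' 20; python3 -c "from h import *;to(526.5,-36,44,79.5)"
```

```text
t: 4.78
position: [545.5, -63.6, 46.5]
eef_rot: [2.41, 2.01, 0.004]
force: [2.9, -0.2, 3.7]
finger_gap: 0.176
grip_force: 20.0
t 4.78 pos [545.5 -63.6  46.5] head 79.65 tilt 0.25 gap 16.5 grip 20.0 F [ 2.9 -0.2  3.7]
turn 0.003 shift x 0.0237 y -0.0237 z 0.0025
```

```bash
python3 -m crank '[-0.0083,-0.0143,0,0,0,0,1, 0,-0.0166,0,0,0,0,1, 0.0083,-0.0143,0,0,0,0,1, 0.0143,-0.0083,0,0,0,0,1]'; python3 -c "from h import *;to(526.5,-36,44,79.5)"
```

```text
t: 5.28
position: [494.8, -39.9, 46.5]
eef_rot: [2.411, 2.008, 0.004]
force: [7.9, -1.5, 1.1]
finger_gap: 0.179
grip_force: 20.0
t 5.28 pos [494.8 -39.9  46.5] head 79.59 tilt 0.28 gap 16.8 grip 20.0 F [ 7.9 -1.5  1.1]
turn 0.002 shift x 0.0096 y 0.0304 z 0.0025
```

```bash
python3 -m crank '[0.0166,0,0,0,0,0,1, 0.0143,0.0083,0,0,0,0,1, 0.0083,0.0143,0,0,0,0,1, 0,0.0166,0,0,0,0,1]'
python3 -m crank '[-0.0083,0.0143,0,0,0,0,1, -0.0143,0.0083,0,0,0,0,1, -0.0166,0,0,0,0,0,1, -0.0143,-0.0083,0,0,0,0,1]'
python3 -m crank '[-0.0083,-0.0143,0,0,0,0,1, 0,-0.0166,0,0,0,0,1, 0.0083,-0.0143,0,0,0,0,1, 0.0143,-0.0083,0,0,0,0,1]'
python3 -c "from h import *;to(526.5,-36,44,79.5)"
```

```text
t: 5.78
position: [537.5, -7.1, 46.3]
eef_rot: [-2.41, -2.012, 0.005]
force: [-3.0, -2.6, 12.8]
finger_gap: 0.185
grip_force: 20.1
t: 6.28
position: [546.1, -63.3, 46.5]
eef_rot: [2.41, 2.01, 0.005]
force: [2.7, 1.1, 7.9]
finger_gap: 0.178
grip_force: 20.1
t: 6.78
position: [494.8, -39.6, 46.5]
eef_rot: [2.411, 2.009, 0.004]
force: [7.1, -1.6, 1.8]
finger_gap: 0.18
grip_force: 20.0
t 6.78 pos [494.8 -39.6  46.5] head 79.61 tilt 0.24 gap 17.0 grip 20.0 F [ 7.1 -1.6  1.8]
turn 0.002 shift x 0.0093 y 0.0305 z 0.0025
```

```bash
python3 -m crank '[0.0166,0,0,0,0,0,1, 0.0143,0.0083,0,0,0,0,1, 0.0083,0.0143,0,0,0,0,1, 0,0.0166,0,0,0,0,1, -0.0083,0.0143,0,0,0,0,1]'
python3 -m crank '[-0.0143,0.0083,0,0,0,0,1, -0.0083,0.0011,0,0,0,0,1, 0,0,0,0,0,0,1]'
python3 - <<'E'
from h import *
to(526.5,-36,44,79.5)
from scipy.optimize import least_squares
P=np.array([[545.8,-63.4],[494.8,-39.7],[537.5,-7.1],r.observe()["position"][:2]])
s=least_squares(lambda q:np.hypot(*(P-q).T)-32,[526,-36]);print(s.x,s.fun)
c=cap("top");im=cv2.resize(c["color"][150:270,170:320],(750,600),interpolation=cv2.INTER_CUBIC);save("st2.png",im)
E
```

```text
t: 7.4
position: [551.2, -16.5, 46.4]
eef_rot: [-2.41, -2.011, -0.0]
force: [-1.8, 1.8, 11.5]
finger_gap: 0.179
grip_force: 20.1
t: 7.78
position: [558.5, -42.6, 46.5]
eef_rot: [2.411, 2.01, 0.003]
force: [3.8, -1.8, 7.9]
finger_gap: 0.182
grip_force: 20.1
t 7.78 pos [558.5 -42.6  46.5] head 79.62 tilt 0.18 gap 17.1 grip 20.1 F [ 3.8 -1.8  7.9]
turn 0.002 shift x 0.0007 y -0.0327 z 0.0025
[526.88720846 -37.42780491] [0.12862589 0.16755846 0.13109234 0.04877131]
```

View pics/st2.png

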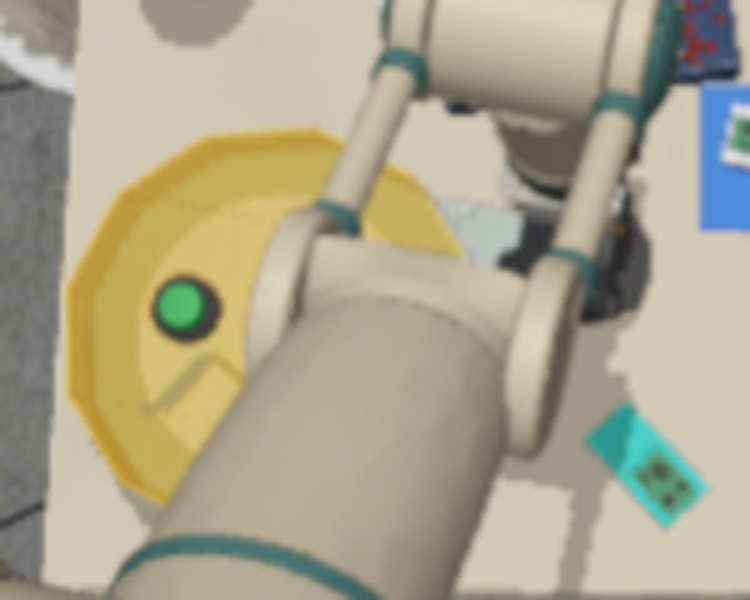

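```bash
python3 -m crank '[0,0,0,0,0,0,0.5, 0,0,0,0,0,0,0.5, 0,0,-0.03,0,0,0,0.36, 0,0,-0.05,0,0,0,0.36, 0,0,-0.05,0,0,0,0.36]'
cat >> h.py <<'E'
def find(c,col,approx):
    """fit an 80x40 rectangle at z=11 (plate edges vs mat) by colour; approx=(x,y,deg)"""
    from scipy.optimize import minimize
    g=cv2.cvtColor(c["color"],cv2.COLOR_RGB2LAB).astype(float); p0=pix(c,[[approx[0],approx[1],11]])[0].astype(int)
    Y,X=np.mgrid[p0[1]-22:p0[1]+23,p0[0]-22:p0[0]+23]; X,Y=X.ravel(),Y.ravel(); P=world(c,X,Y,11)[:,:2]; I=g[Y,X]
    hsv=cv2.cvtColor(c["color"],cv2.COLOR_RGB2HSV)[Y,X].astype(int)
    grip={"red":((hsv[:,0]<10)|(hsv[:,0]>170))&(hsv[:,1]>110)&(hsv[:,2]>110),"yellow":(hsv[:,0]>20)&(hsv[:,0]<36)&(hsv[:,1]>130)&(hsv[:,2]>120),"blue":np.zeros(len(X),bool)}[col]
    board=((hsv[:,1]<55)&(hsv[:,2]>120))|((hsv[:,0]>45)&(hsv[:,0]<88)&(hsv[:,1]>40))
    def cost(q):
        d=P-q[:2]; a=np.radians(q[2]); x=d@[np.cos(a),np.sin(a)]; y=d@[-np.sin(a),np.cos(a)]
        sg=lambda e:1/(1+np.exp(-e/1.2))
        B=sg(np.minimum(np.minimum(x,40-x),20-abs(y))); Gp=sg(np.minimum(np.minimum(-x,40+x),20-abs(y)))
        w=np.hypot(x,y)<55
        e=(B-board)[w]**2
        return (e.sum()+(0 if col=="blue" else ((Gp-grip)[w]**2).sum()))
    b=min((minimize(cost,[approx[0]+i,approx[1]+j,approx[2]+k],method="Nelder-Mead",options=dict(xatol=.02,fatol=.01)) for i in(-4,4) for j in(-4,4) for k in(-5,5)),key=lambda o:o.fun)
    print(col,b.x.round(1),"cost",round(b.fun,1),"grip point",(b.x[:2]-28*np.array([np.cos(np.radians(b.x[2])),np.sin(np.radians(b.x[2]))])).round(1)); return b.x
E
python3 - <<'E'
from h import *
c=cap("top"); find(c,"red",(387,-374,33)); find(c,"yellow",(516,-425,6)); find(c,"blue",(609,-169,76))
to(526.5,-36,44,79.5)
E
```

```text
t: 8.45
position: [554.8, -41.8, 175.4]
eef_rot: [-2.409, -2.01, 0.005]
force: [0.7, -0.3, 0.3]
finger_gap: 0.635
grip_force: 0.0
red [ 389.5 -372.7   33.7] cost 82.8 grip point [ 366.2 -388.3]
yellow [ 517.7 -425.8    6.5] cost 85.1 grip point [ 489.9 -429. ]
blue [ 605.  -169.2   69.4] cost 49.7 grip point [ 595.2 -195.4]
t 8.50 pos [559.1 -42.6 182.7] head 79.67 tilt 0.47 gap 59.9 grip 0.0 F [ 2.1 -0.6  4.3]
turn 0.003 shift x 0.0005 y -0.0333 z 0.1387
```

```bash
python3 -m crank '[0,0,0,0,0,0.153,0.36, 0,0,0,0,0,0.153,0.36, 0,0,0,0,0,0.153,0.36, 0,0,0,0,0,0.153,0.36, 0,0,0,0,0,0.153,0.36]' >/dev/null; python3 -c "from h import *;to(366.2,-388.3,50,33.7)"
```

```text
t 9.12 pos [555.1 -41.9 174.1] head 33.46 tilt 0.25 gap 59.9 grip 0.0 F [-0.  -0.1 -0.8]
turn -0.004 shift x -0.3494 y 0.1834 z 0.1241
```

```bash
python3 -m crank '[-0.0499,0.0262,0,0,0,-0.004,0.36, -0.0499,0.0262,0,0,0,0,0.36, -0.0499,0.0262,0,0,0,0,0.36, -0.0499,0.0262,0,0,0,0,0.36, -0.0499,0.0262,0,0,0,0,0.36]' >/dev/null
python3 -m crank '[-0.0499,0.0262,0.03,0,0,0,0.36, -0.05,0.0262,0.04,0,0,0,0.36, 0,0,0.054,0,0,0,0.36, 0,0,0,0,0,0,0.36, 0,0,0,0,0,0,0.36]' >/dev/null
python3 - <<'E'
from h import *
to(366.2,-388.3,1.5,33.7)
c=cap("scene");p=pix(c,[[378,-380,30]])[0].astype(int);print(p);im=cv2.resize(c["color"][p[1]-50:p[1]+50,p[0]-65:p[0]+65],(780,600),interpolation=cv2.INTER_CUBIC);save("g1.png",im)
E
```

```text
t 10.38 pos [ 373.1 -383.7   56.7] head 34.03 tilt 0.01 gap 60.0 grip 0.0 F [-0.3 -0.4 -0. ]
turn 0.006 shift x -0.0083 y 0.0001 z 0.0552
[348 268]
```

View pics/g1.png

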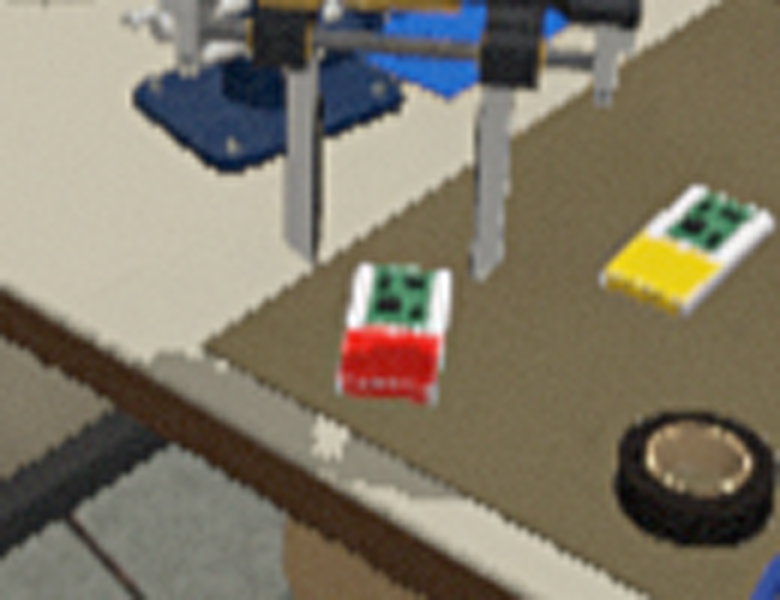

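```bash
python3 -m crank '[-0.0083,0,0.01,0,0,0.006,0.36, 0,0,0.02,0,0,0,0.36, 0,0,0.018,0,0,0,0.36, 0,0,0.003,0,0,0,0.36, 0,0,0,0,0,0,0.36]' ; python3 -c "from h import *;to(366.2,-388.3,5,33.7)"
```

```text
t: 11.05
position: [365.9, -389.0, 5.6]
eef_rot: [3.006, 0.909, 0.0]
force: [-1.2, -0.0, 1.0]
finger_gap: 0.64
grip_force: 0.0
t 11.05 pos [ 365.9 -389.     5.6] head 33.65 tilt 0.07 gap 60.2 grip 0.0 F [-1.2 -0.   1. ]
turn -0.001 shift x 0.0006 y -0.0004 z 0.0006
```

Close at 30 N, lift a little, check.

```bash
python3 -m crank '[0,0,0,0,0,0,1, 0,0,0,0,0,0,1, 0,0,0,0,0,0,1, 0,0,0,0,0,0,1, 0,0,0,0,0,0,1]' 35; python3 -c "from h import *;to(366.2,-388.3,5,33.7)"
python3 -m crank '[0,0,-0.02,0,0,0,1, 0,0,-0.03,0,0,0,1, 0,0,-0.03,0,0,0,1, 0,0,-0.03,0,0,0,1, 0,0,0,0,0,0,1]'
python3 - <<'E'
from h import *
to(366.2,-388.3,5,33.7)
c=cap("scene");p=pix(c,[[378,-380,115]])[0].astype(int);im=cv2.resize(c["color"][p[1]-50:p[1]+50,p[0]-65:p[0]+65],(780,600),interpolation=cv2.INTER_CUBIC);save("g2.png",im)
E
```

```text
t: 11.68
position: [365.9, -388.9, 5.5]
eef_rot: [3.006, 0.909, 0.0]
force: [-0.3, 0.7, 5.8]
finger_gap: 0.414
grip_force: 35.0
t 11.68 pos [ 365.9 -388.9    5.5] head 33.63 tilt 0.05 gap 38.9 grip 35.0 F [-0.3  0.7  5.8]
turn -0.001 shift x 0.0006 y -0.0004 z 0.0005
t: 12.3
position: [366.7, -389.9, 116.5]
eef_rot: [3.003, 0.908, 0.002]
force: [-0.4, -0.4, -0.2]
finger_gap: 0.417
grip_force: 35.0
t 12.30 pos [ 366.7 -389.9  116.5] head 33.63 tilt 0.26 gap 39.2 grip 35.0 F [-0.4 -0.4 -0.2]
turn -0.001 shift x 0.0005 y -0.0016 z 0.1115
```

View pics/g2.png

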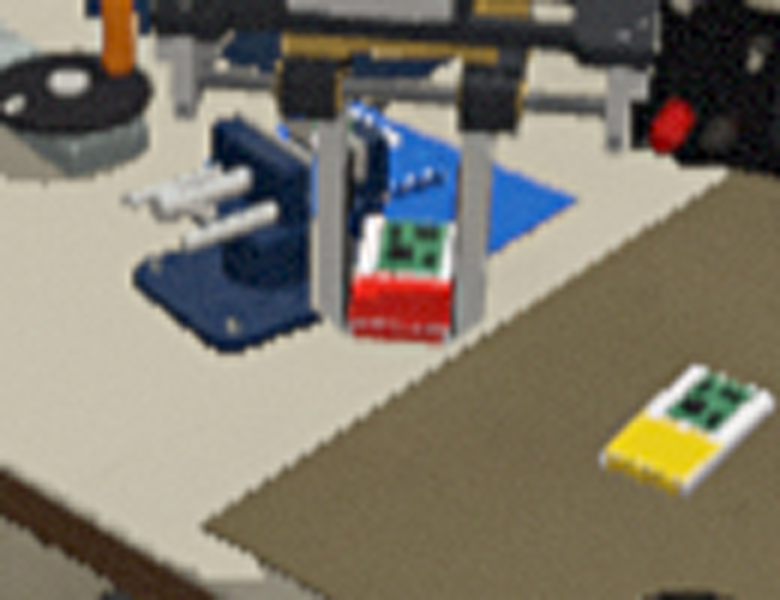

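```bash
python3 -m crank '[0,0,0,0,0,-0.153,1, 0,0,0,0,0,-0.153,1, 0,0,0,0,0,-0.153,1, 0,0,0,0,0,-0.153,1, 0,0,0,0,0,-0.153,1]' >/dev/null; python3 -c "from h import *;to(441.1,-16.5,116,79.5)"
```

```text
t 12.97 pos [ 364.8 -387.4  112.6] head 79.83 tilt 0.24 gap 39.6 grip 35.0 F [-0.1  0.1 -0.6]
turn 0.006 shift x 0.3786 y 0.0074 z -0.0034
```

```bash
python3 -m crank '[0.02,0.001,0,0,0,0.006,1, 0.045,0.001,0,0,0,0,1, 0.05,0.001,0,0,0,0,1, 0.05,0.001,0,0,0,0,1, 0.05,0.001,0,0,0,0,1]' >/dev/null
python3 -m crank '[0.05,0.001,0,0,0,0,1, 0.05,0.001,0,0,0,0,1, 0.045,0,0,0,0,0,1, 0.018,0,0,0,0,0,1, 0,0,0,0,0,0,1]'
 python3 -c "from h import *;to(441.1,-16.5,41,79.5)"
```

```text
t: 14.22
position: [442.0, -16.6, 114.0]
eef_rot: [-2.419, -2.002, 0.002]
force: [-0.4, 0.2, -1.9]
finger_gap: 0.418
grip_force: 35.0
t 14.22 pos [442.  -16.6 114. ] head 79.23 tilt 0.13 gap 39.2 grip 35.0 F [-0.4  0.2 -1.9]
turn -0.004 shift x -0.0001 y -0.0009 z 0.0730
```

```bash
python3 -m crank '[0,-0.001,0.02,0,0,-0.004,1, 0,0,0.025,0,0,0,1, 0,0,0.02,0,0,0,1, 0,0,0.008,0,0,0,1, 0,0,0,0,0,0,1]' >/dev/null
python3 - <<'E'
from h import *
to(441.1,-16.5,41,79.5)
c=cap("scene");im=cv2.resize(c["color"][145:245,185:315],(780,600),interpolation=cv2.INTER_CUBIC);save("i1.png",im)
E
```

```text
t 14.85 pos [441.9 -18.7  41.5] head 79.33 tilt 0.08 gap 39.4 grip 35.0 F [ 0.8  0.6 -1.1]
turn -0.003 shift x 0.0021 y -0.0011 z 0.0005
```

View pics/i1.png

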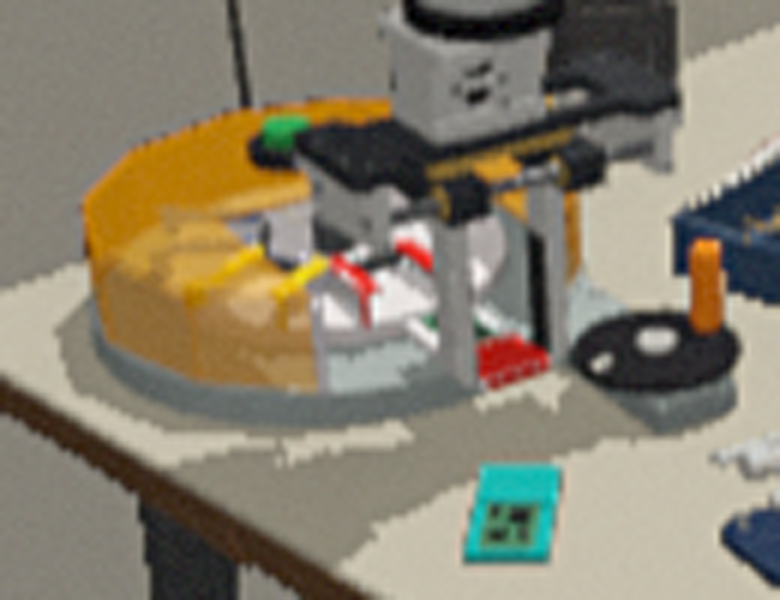

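```bash
python3 -m crank '[0.01,-0.001,0.0005,0,0,-0.003,1, 0.01,0,0,0,0,0,1, 0.01,0,0,0,0,0,1, 0,0,0,0,0,0,1]'; python3 -m crank '[0.006,0,0,0,0,0,1, 0.006,0,0,0,0,0,1, 0,0,0,0,0,0,1]'; python3 -c "from h import *;to(454.2,54.3,41,79.5)"
```

```text
t: 15.4
position: [447.1, 12.2, 41.6]
eef_rot: [2.412, 2.013, 0.0]
force: [-1.2, -0.5, -1.1]
finger_gap: 0.418
grip_force: 35.0
t: 15.78
position: [449.2, 23.3, 41.4]
eef_rot: [2.413, 2.011, -0.0]
force: [-0.1, -0.0, -1.0]
finger_gap: 0.422
grip_force: 35.0
t 15.78 pos [449.2  23.3  41.4] head 79.62 tilt 0.00 gap 39.6 grip 35.0 F [-0.1 -0.  -1. ]
turn 0.002 shift x 0.0314 y -0.0007 z 0.0004
```

```bash
python3 -m crank '[0.008,0,0,0,0,0,1, 0.008,0,0,0,0,0,1, 0.006,0,0,0,0,0,1, 0,0,0,0,0,0,1]'; python3 -m crank '[0.004,0,0,0,0,0,1, 0.003,0,0,0,0,0,1, 0,0,0,0,0,0,1]';python3 -m crank '[0.002,0,0,0,0,0,1, 0.002,0,0,0,0,0,1, 0,0,0,0,0,0,1]'; python3 -c "from h import *;to(454.2,54.3,41,79.5)"
```

```text
t: 16.27
position: [453.2, 45.1, 41.4]
eef_rot: [2.413, 2.012, -0.0]
force: [-0.9, -0.5, -0.4]
finger_gap: 0.422
grip_force: 35.0
t: 16.65
position: [454.4, 51.7, 41.4]
eef_rot: [2.413, 2.011, -0.0]
force: [0.6, 0.2, -0.1]
finger_gap: 0.423
grip_force: 35.0
t: 17.02
position: [454.8, 54.7, 41.4]
eef_rot: [2.412, 2.011, -0.002]
force: [-0.5, -3.5, -0.3]
finger_gap: 0.421
grip_force: 35.0
t 17.02 pos [454.8  54.7  41.4] head 79.64 tilt 0.11 gap 39.5 grip 35.0 F [-0.5 -3.5 -0.3]
turn 0.002 shift x -0.0005 y -0.0006 z 0.0004
```

```bash
python3 -m crank '[0.003,0,0,0,0,0,1, 0.002,0,0,0,0,0,1, 0,0,0,0,0,0,1]'; python3 -m crank '[0,0,0,0,0,0,0.4, 0,0,0,0,0,0,0.4, 0,0,0,0,0,0,0.4, 0,0,0,0,0,0,0.4]';  python3 -m crank '[-0.008,0,0,0,0,0,0.4, 0,0,-0.02,0,0,0,0.4, 0,0,-0.04,0,0,0,0.4, 0,0,-0.05,0,0,0,0.4]'
python3 - <<'E'
from h import *
to(558.5,-42.6,46,79.5)
c=cap("scene");im=cv2.resize(c["color"][145:245,185:315],(780,600),interpolation=cv2.INTER_CUBIC);save("i2.png",im)
Y,X=np.mgrid[165:240,190:300]; W=world(c,X.ravel(),Y.ravel()); h=cv2.cvtColor(c["color"],cv2.COLOR_RGB2HSV)[Y.ravel(),X.ravel()]
m=((h[:,0]<8)|(h[:,0]>172))&(h[:,1]>150)&(W[:,2]<50)&(W[:,2]>35)
d=W[m][:,:2]-[473.9,160.5]; a=np.radians(79.5); print(m.sum(),"station x range",np.percentile(d@[np.cos(a),np.sin(a)],[3,50,97]),"y",np.percentile(d@[-np.sin(a),np.cos(a)],[3,50,97]),"z",np.median(W[m][:,2]))
E
```

```text
t: 17.4
position: [454.7, 55.1, 41.3]
eef_rot: [2.405, 2.012, -0.014]
force: [-2.7, -19.6, 1.0]
finger_gap: 0.419
grip_force: 35.0
t: 17.9
position: [451.8, 59.6, 40.8]
eef_rot: [-2.41, -2.009, 0.011]
force: [-5.9, -4.9, 3.1]
finger_gap: 0.598
grip_force: 3.4
t: 18.4
position: [454.6, 53.1, 152.3]
eef_rot: [-2.413, -2.009, -0.001]
force: [0.2, -0.4, 0.9]
finger_gap: 0.596
grip_force: 0.0
t 18.40 pos [454.6  53.1 152.3] head 79.57 tilt 0.09 gap 56.1 grip 0.0 F [ 0.2 -0.4  0.9]
turn 0.001 shift x -0.0752 y 0.1196 z 0.1063
62 station x range [-122.21100807 -109.31838277  -87.58517019] y [-28.44971578  -2.61849566  16.59557818] z 48.37385478431946
```

View pics/i2.png

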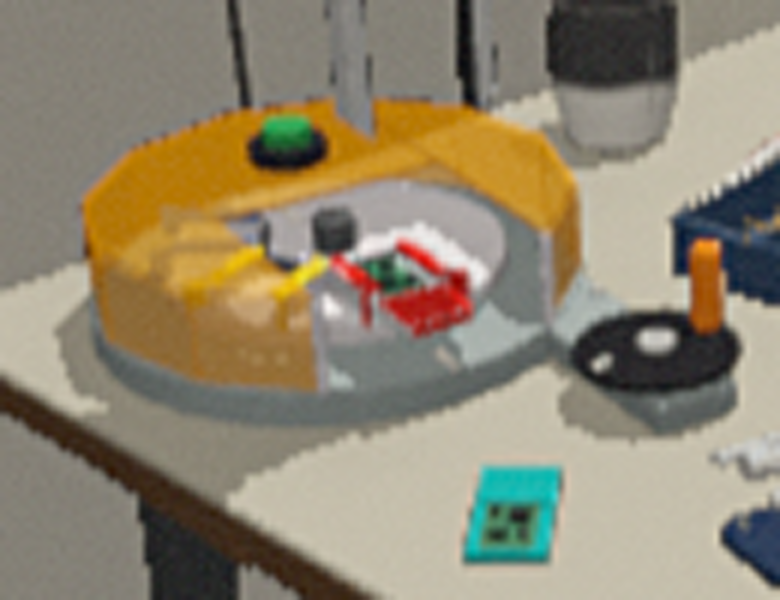

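```bash
cat >> h.py <<'E'
def S(x,y,z):
    a=np.radians(79.5); return [473.9+np.cos(a)*x-np.sin(a)*y,160.5+np.sin(a)*x+np.cos(a)*y,z]
E
python3 - <<'E'
from h import *
c=cap("scene"); q=pix(c,[S(-120,20,46),S(-120,-20,46),S(-120,20,38),S(-120,-20,38),S(-130,0,24),S(-126,20,46),S(-126,-20,46)])
print(((q+.5-[185,145])*6).round())
E
```

```text
[[408. 330.]
 [477. 309.]
 [409. 344.]
 [478. 323.]
 [455. 365.]
 [414. 335.]
 [483. 313.]]
```

```bash
python3 -m crank '[-0.025,0.04,0,0,0,0,0.47, -0.025,0.04,0,0,0,0,0.47, -0.025,0.04,0,0,0,0,0.47, 0,0,0.03,0,0,0,0.47, 0,0,0.04,0,0,0,0.47]' >/dev/null; python3 -m crank '[0,0,0.015,0,0,0,0.47, 0,0,0,0,0,0,0.47, 0,0,0,0,0,0,0.47]'; python3 -c "from h import *;to(558.5,-42.6,46,79.5)"
```

```text
t: 19.5
position: [560.2, -42.9, 67.7]
eef_rot: [2.412, 2.01, 0.003]
force: [0.4, -0.6, 0.2]
finger_gap: 0.533
grip_force: 0.0
t 19.50 pos [560.2 -42.9  67.7] head 79.60 tilt 0.16 gap 50.1 grip 0.0 F [ 0.4 -0.6  0.2]
turn 0.002 shift x 0.0000 y -0.0018 z 0.0217
```

```bash
python3 -m crank '[0,-0.0018,0.022,0,0,0,0.47, 0,0,0,0,0,0,1, 0,0,0,0,0,0,1, 0,0,0,0,0,0,1, 0,0,0,0,0,0,1]' 20 
python3 -m crank '[0,0,0,0,0,0,1]'
python3 -m crank '[-0.016,-0.0043,0,0,0,0,1, -0.0117,-0.0117,0,0,0,0,1, -0.0043,-0.016,0,0,0,0,1, 0.0043,-0.016,0,0,0,0,1]' |grep -v rot
python3 -m crank '[0.0117,-0.0117,0,0,0,0,1, 0.016,-0.0043,0,0,0,0,1, 0.016,0.0043,0,0,0,0,1, 0.0117,0.0117,0,0,0,0,1]' |grep -v rot
python3 -m crank '[0.0043,0.016,0,0,0,0,1, -0.0043,0.016,0,0,0,0,1, -0.0117,0.0117,0,0,0,0,1, -0.016,0.0043,0,0,0,0,1]' |grep -v rot
python3 -c "from h import *;to(558.5,-42.6,46,79.5)"
```

```text
t: 20.12
position: [558.5, -42.8, 45.4]
eef_rot: [2.412, 2.009, 0.003]
force: [0.7, -0.0, 2.1]
finger_gap: 0.179
grip_force: 20.0
t: 20.25
position: [558.5, -42.8, 45.3]
eef_rot: [2.412, 2.009, 0.003]
force: [1.8, 0.8, 4.3]
finger_gap: 0.181
grip_force: 20.0
t: 20.75
position: [505.5, -61.9, 45.3]
force: [5.4, 4.6, 2.6]
finger_gap: 0.183
grip_force: 20.0
t: 21.25
position: [514.6, -7.8, 45.2]
force: [1.6, -9.0, 6.7]
finger_gap: 0.179
grip_force: 20.1
t: 21.75
position: [558.7, -41.3, 45.2]
force: [1.7, 2.3, 9.0]
finger_gap: 0.18
grip_force: 20.1
t 21.75 pos [558.7 -41.3  45.2] head 79.61 tilt 0.17 gap 16.9 grip 20.1 F [1.7 2.3 9. ]
turn 0.002 shift x -0.0013 y 0.0000 z -0.0008
```

Two more turns, same rows.

```bash
python3 -m crank '[-0.016,-0.0043,0,0,0,0,1, -0.0117,-0.0117,0,0,0,0,1, -0.0043,-0.016,0,0,0,0,1, 0.0043,-0.016,0,0,0,0,1]' |grep gap
python3 -m crank '[0.0117,-0.0117,0,0,0,0,1, 0.016,-0.0043,0,0,0,0,1, 0.016,0.0043,0,0,0,0,1, 0.0117,0.0117,0,0,0,0,1]' |grep gap
python3 -m crank '[0.0043,0.016,0,0,0,0,1, -0.0043,0.016,0,0,0,0,1, -0.0117,0.0117,0,0,0,0,1, -0.016,0.0043,0,0,0,0,1]' |grep -v rot
python3 -m crank '[-0.016,-0.0043,0,0,0,0,1, -0.0117,-0.0117,0,0,0,0,1, -0.0043,-0.016,0,0,0,0,1, 0.0043,-0.016,0,0,0,0,1]' |grep gap
python3 -m crank '[0.0117,-0.0117,0,0,0,0,1, 0.016,-0.0043,0,0,0,0,1, 0.016,0.0043,0,0,0,0,1, 0.0117,0.0117,0,0,0,0,1]' |grep gap
python3 -m crank '[0.0043,0.016,0,0,0,0,1, -0.0043,0.016,0,0,0,0,1, -0.0117,0.0117,0,0,0,0,1, -0.016,0.0043,0,0,0,0,1, 0,0,0,0,0,0,1]' |grep -v rot
python3 -c "from h import *;to(558.5,-42.6,46,79.5)"
```

```text
finger_gap: 0.182
finger_gap: 0.178
t: 23.25
position: [558.8, -41.3, 45.2]
force: [1.3, 1.9, 8.6]
finger_gap: 0.184
grip_force: 20.1
finger_gap: 0.181
finger_gap: 0.18
t: 24.88
position: [558.4, -43.4, 45.3]
force: [4.0, -1.6, 6.6]
finger_gap: 0.182
grip_force: 20.1
t 24.88 pos [558.4 -43.4  45.3] head 79.58 tilt 0.13 gap 17.1 grip 20.1 F [ 4.  -1.6  6.6]
turn 0.001 shift x 0.0008 y -0.0000 z -0.0007
```

```bash
python3 -m crank '[0,0,0,0,0,0,0.5, 0,0,0,0,0,0,0.5, 0,0,-0.03,0,0,0,0.36, 0,0,-0.05,0,0,0,0.36, 0,0,-0.05,0,0,0,0.36]'>/dev/null
python3 -m crank '[0,0,0,0,0,0.152,0.36, 0,0,0,0,0,0.152,0.36, 0,0,0,0,0,0.152,0.36, 0,0,0,0,0,0.152,0.36, 0,0,0,0,0,0.152,0.36]' >/dev/null
python3 -m crank '[0,0,0,0,0,0.152,0.36, 0,0,0,0,0,0.152,0.36, 0,0,0,0,0,0.152,0.36, 0,0,0,0,0,0,0.36]' >/dev/null
python3 - <<'E'
from h import *
c=cap("top"); carrier(c,"yellow"); carrier(c,"blue"); q=find(c,"yellow",(516,-425,6)); find(c,"blue",(609,-169,76))
t=np.radians(q[2]); to(q[0]-28*np.cos(t),q[1]-28*np.sin(t),50,q[2])
E
```

```text
yellow (np.int32(155), array([393.9, 155.6]), array([ 690.7, -396.8]), [array([ 690.5, -396.2]), array([46.5, 45.3]), np.float64(43.1)])
yellow (np.int32(113), array([405.4, 212.1]), array([ 495.7, -428.3]), [array([ 495.4, -428.3]), array([34. , 39.4]), np.float64(6.0)])
blue (np.int32(157), array([321.8, 177.4]), array([ 613.5, -150.3]), [array([ 613.3, -149.5]), array([45.9, 42.3]), np.float64(78.8)])
yellow [ 517.7 -426.     6.7] cost 87.3 grip point [ 489.9 -429.3]
blue [ 605.  -169.2   70.1] cost 53.8 grip point [ 595.5 -195.5]
t 26.68 pos [556.  -42.1 173.5] head 6.80 tilt 0.18 gap 59.8 grip 0.0 F [ 0.6 -0.5 -0.1]
turn 0.002 shift x -0.1109 y 0.3768 z 0.1235
```

```bash
python3 -m crank '[-0.006,0.02,0,0,0,0.002,0.36, -0.0139,0.0471,0,0,0,0,0.36, -0.0139,0.0471,0,0,0,0,0.36, -0.0139,0.0471,0,0,0,0,0.36, -0.0139,0.0471,0,0,0,0,0.36]' >/dev/null
python3 -m crank '[-0.0139,0.0471,0,0,0,0,0.36, -0.0139,0.0471,0.03,0,0,0,0.36, -0.0139,0.0471,0.04,0,0,0,0.36, -0.0079,0.0271,0.053,0,0,0,0.36, 0,0,0,0,0,0,0.36]' >/dev/null
python3 -c "from h import *;to(489.9,-429.3,5,6.7)"
```

```text
t 27.93 pos [ 486.1 -427.7   46.9] head 6.46 tilt 0.62 gap 60.1 grip 0.0 F [-1.3  0.4 -0.6]
turn -0.004 shift x 0.0036 y 0.0021 z 0.0419
```

```bash
python3 -m crank '[0.002,0.001,0.01,0,0,0,0.36, 0,0,0.01,0,0,0,0.36, 0,0,0,0,0,0,0.36, 0,0,0,0,0,0,0.36]' >/dev/null
python3 -c "from h import *;to(489.9,-429.3,5,6.7)"
```

```text
t 28.43 pos [ 492.4 -429.4   33. ] head 6.57 tilt 0.09 gap 60.3 grip 0.0 F [-0.2 -0.3  0.1]
turn -0.002 shift x -0.0024 y -0.0004 z 0.0280
```

```bash
python3 -m crank '[-0.0024,0,0.014,0,0,0,0.36, 0,0,0.011,0,0,0,0.36, 0,0,0.002,0,0,0,0.36, 0,0,0,0,0,0,0.36]' | grep -v rot
python3 -m crank '[0,0,0,0,0,0,1, 0,0,0,0,0,0,1, 0,0,0,0,0,0,1, 0,0,0,0,0,0,1, 0,0,0,0,0,0,1]' 35; python3 -c "from h import *;to(489.9,-429.3,5,6.7)"
```

```text
t: 28.92
position: [489.2, -430.0, 4.6]
force: [0.5, 0.1, 0.0]
finger_gap: 0.64
grip_force: 0.0
t: 29.55
position: [489.6, -430.2, 5.3]
eef_rot: [3.136, 0.178, 0.001]
force: [0.6, -0.9, 2.5]
finger_gap: 0.418
grip_force: 35.0
t 29.55 pos [ 489.6 -430.2    5.3] head 6.51 tilt 0.05 gap 39.3 grip 35.0 F [ 0.6 -0.9  2.5]
turn -0.003 shift x 0.0004 y -0.0009 z 0.0003
```

```bash
python3 -m crank '[0,0,-0.02,0,0,0,1, 0,0,-0.03,0,0,0,1, 0,0,-0.03,0,0,0,1, 0,0,-0.03,0,0,-0.152,1, 0,0,0,0,0,-0.152,1]' >/dev/null
python3 -m crank '[0,0,0,0,0,-0.152,1, 0,0,0,0,0,-0.152,1, 0,0,0,0,0,-0.152,1, 0,0,0,0,0,-0.152,1, 0,0,0,0,0,-0.152,1]' >/dev/null
python3 -m crank '[0,0,0,0,0,-0.152,1, 0,0,0,0,0,0,1]' >/dev/null
python3 -c "from h import *;to(441.1,-16.5,114,79.5)"
```

```text
t 31.05 pos [ 489.1 -429.7  114.7] head 79.36 tilt 0.04 gap 39.4 grip 35.0 F [-0.2  0.4 -0.4]
turn -0.002 shift x 0.3975 y -0.1225 z 0.0007
```

```bash
python3 -m crank '[0.0222,-0.0068,0,0,0,-0.002,1, 0.0442,-0.0136,0,0,0,0,1, 0.0442,-0.0136,0,0,0,0,1, 0.0442,-0.0136,0,0,0,0,1, 0.0442,-0.0136,0,0,0,0,1]' >/dev/null
python3 -m crank '[0.0442,-0.0136,0,0,0,0,1, 0.0442,-0.0136,0,0,0,0,1, 0.0442,-0.0136,0,0,0,0,1, 0.0442,-0.0136,0,0,0,0,1, 0.0222,-0.0068,0,0,0,0,1]' >/dev/null
python3 -m crank '[0,0,0.02,0,0,0,1, 0,0,0.025,0,0,0,1, 0,0,0.016,0,0,0,1, 0,0,0,0,0,0,1]' | grep grip
python3 - <<'E'
from h import *
to(441.1,-16.5,41,79.5)
c=cap("scene");im=cv2.resize(c["color"][145:245,185:315],(780,600),interpolation=cv2.INTER_CUBIC);save("i3.png",im)
E
```

```text
grip_force: 35.0
t 32.80 pos [439.8 -16.1  53.1] head 79.47 tilt 0.16 gap 39.4 grip 35.0 F [-0.4  0.3 -0.8]
turn -0.000 shift x -0.0001 y 0.0014 z 0.0121
```

View pics/i3.png

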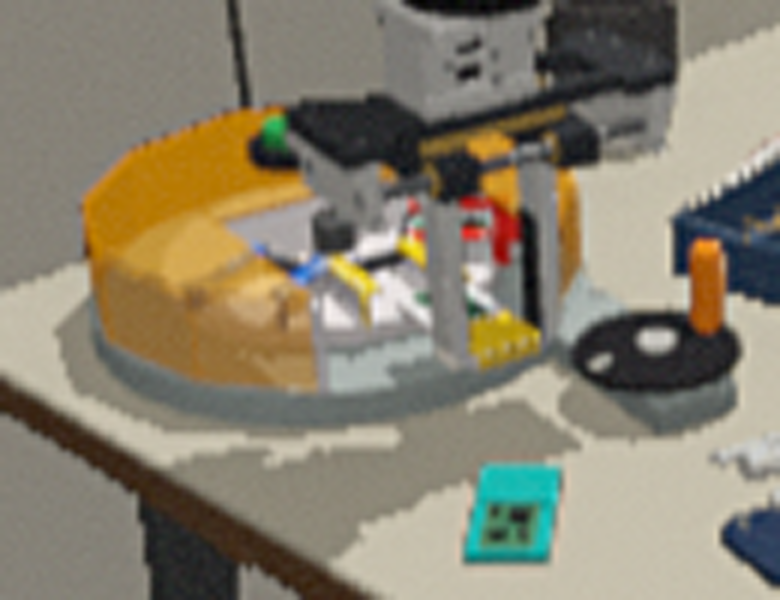

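```bash
python3 -m crank '[0,0.001,0.012,0,0,0,1, 0,0,0,0,0,0,1, 0,0,0,0,0,0,1]' | grep gap; python3 -c "from h import *;to(454.2,54.3,41,79.5)"
```

```text
finger_gap: 0.418
t 33.23 pos [442.  -16.6  42.1] head 79.57 tilt 0.01 gap 39.3 grip 35.0 F [-0.1 -0.3 -0.2]
turn 0.001 shift x 0.0720 y -0.0010 z 0.0011
```

```bash
python3 -m crank '[0.01,-0.001,0.001,0,0,0,1, 0.01,0,0,0,0,0,1, 0.01,0,0,0,0,0,1, 0.008,0,0,0,0,0,1, 0,0,0,0,0,0,1]' | grep -v rot; python3 -m crank '[0.008,0,0,0,0,0,1, 0.008,0,0,0,0,0,1, 0.006,0,0,0,0,0,1, 0,0,0,0,0,0,1]'| grep -v rot;  python3 -c "from h import *;to(454.2,54.3,41,79.5)"
```

```text
t: 33.85
position: [447.9, 21.6, 41.0]
force: [-1.0, -1.0, -0.9]
finger_gap: 0.422
grip_force: 35.0
t: 34.35
position: [451.8, 43.0, 40.9]
force: [-0.5, -0.9, -0.3]
finger_gap: 0.418
grip_force: 35.0
t 34.35 pos [451.8  43.   40.9] head 79.63 tilt 0.01 gap 39.3 grip 35.0 F [-0.5 -0.9 -0.3]
turn 0.002 shift x 0.0115 y 0.0003 z -0.0001
```

```bash
python3 -m crank '[0.004,0,0,0,0,0,1, 0.004,0,0,0,0,0,1, 0.003,0,0,0,0,0,1, 0,0,0,0,0,0,1]' | grep -v rot; python3 -m crank '[0.003,0,0,0,0,0,1, 0.002,0,0,0,0,0,1, 0,0,0,0,0,0,1]'| grep -v rot;  python3 -c "from h import *;to(454.2,54.3,41,79.5)"
```

```text
t: 34.85
position: [453.8, 53.6, 40.9]
force: [0.2, -0.6, 0.1]
finger_gap: 0.423
grip_force: 35.0
t: 35.22
position: [454.0, 54.3, 40.9]
force: [-1.3, -12.9, 1.0]
finger_gap: 0.417
grip_force: 35.0
t 35.23 pos [454.   54.3  40.9] head 79.82 tilt 0.47 gap 39.2 grip 35.0 F [ -1.3 -12.9   1. ]
turn 0.005 shift x -0.0000 y 0.0002 z -0.0001
```

```bash
python3 -m crank '[-0.0035,0,0,0,0,0,1, 0,0,0,0,0,0,0.4, 0,0,0,0,0,0,0.4, 0,0,0,0,0,0,0.4, 0,0,0,0,0,0,0.4]' | grep -v rot;  python3 -m crank '[0,0,0,0,0,0,0.4, 0,0,-0.02,0,0,0,0.4, 0,0,-0.04,0,0,0,0.4, 0,0,-0.05,0,0,0,0.4]' | grep -v rot
python3 - <<'E'
from h import *
to(560,-43,46,79.5)
c=cap("scene");im=cv2.resize(c["color"][145:245,185:315],(780,600),interpolation=cv2.INTER_CUBIC);save("i4.png",im)
E
```

```text
t: 35.85
position: [454.1, 55.1, 41.0]
force: [-0.3, 0.1, 0.1]
finger_gap: 0.598
grip_force: 0.0
t: 36.35
position: [453.1, 55.0, 151.4]
force: [1.0, 0.1, -0.1]
finger_gap: 0.601
grip_force: 0.0
t 36.35 pos [453.1  55.  151.4] head 79.59 tilt 0.14 gap 56.5 grip 0.0 F [ 1.   0.1 -0.1]
turn 0.002 shift x -0.0769 y 0.1230 z 0.1054
```

View pics/i4.png

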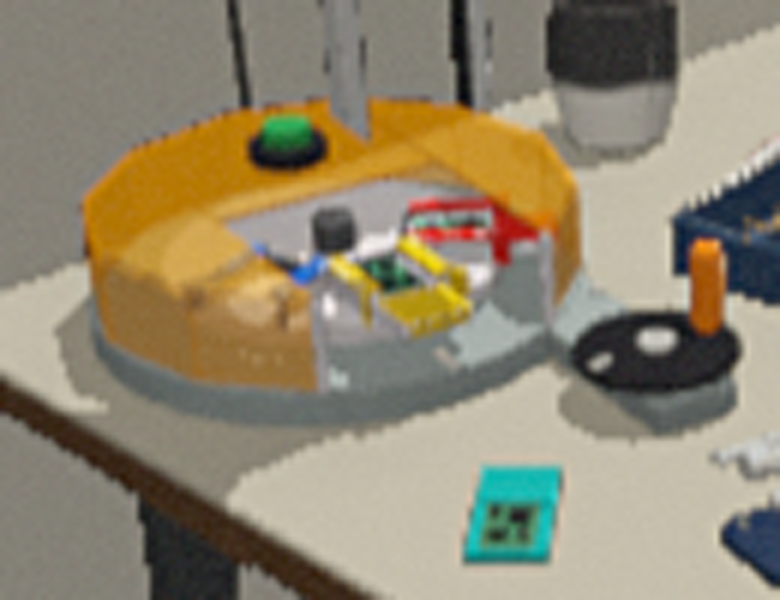

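```bash
python3 -m crank '[-0.0256,0.0405,0,0,0,0,0.47, -0.0256,0.0405,0,0,0,0,0.47, -0.0256,0.0405,0,0,0,0,0.47, 0,0,0.03,0,0,0,0.47, 0,0,0.035,0,0,0,0.47]' >/dev/null; python3 -m crank '[0,0,0,0,0,0,0.47, 0,0,0,0,0,0,0.47]'|grep gap; python3 -c "from h import *;to(558.5,-42.8,45.3,79.5)"
```

```text
finger_gap: 0.531
t 37.27 pos [560.4 -42.6  86.9] head 79.60 tilt 0.08 gap 49.9 grip 0.0 F [0.1 0.1 0.3]
turn 0.002 shift x -0.0006 y -0.0018 z 0.0416
```

```bash
python3 -m crank '[0,-0.0018,0.02,0,0,0,0.47, 0,0,0.022,0,0,0,0.47, 0,0,0,0,0,0,1, 0,0,0,0,0,0,1, 0,0,0,0,0,0,1]' 20 | grep gap
python3 -m crank '[0,0,0,0,0,0,1, 0,0,0,0,0,0,1]'
python3 -m crank '[-0.016,-0.0043,0,0,0,0,1, -0.0117,-0.0117,0,0,0,0,1, -0.0043,-0.016,0,0,0,0,1, 0.0043,-0.016,0,0,0,0,1]' |grep gap
python3 -m crank '[0.0117,-0.0117,0,0,0,0,1, 0.016,-0.0043,0,0,0,0,1, 0.016,0.0043,0,0,0,0,1, 0.0117,0.0117,0,0,0,0,1]' |grep gap
python3 -m crank '[0.0043,0.016,0,0,0,0,1, -0.0043,0.016,0,0,0,0,1, -0.0117,0.0117,0,0,0,0,1, -0.016,0.0043,0,0,0,0,1]' |grep -v rot
```

```text
finger_gap: 0.248
t: 38.15
position: [558.7, -42.4, 45.0]
eef_rot: [2.413, 2.01, 0.002]
force: [-0.4, -0.3, 5.4]
finger_gap: 0.177
grip_force: 20.0
finger_gap: 0.18
finger_gap: 0.18
t: 39.65
position: [558.8, -41.8, 44.9]
force: [-1.2, 2.6, 9.7]
finger_gap: 0.184
grip_force: 20.1
```

Two more turns, release, lift, turn for blue (heading ≈75°), and look.

```bash
python3 -m crank '[-0.016,-0.0043,0,0,0,0,1, -0.0117,-0.0117,0,0,0,0,1, -0.0043,-0.016,0,0,0,0,1, 0.0043,-0.016,0,0,0,0,1]' |grep gap
python3 -m crank '[0.0117,-0.0117,0,0,0,0,1, 0.016,-0.0043,0,0,0,0,1, 0.016,0.0043,0,0,0,0,1, 0.0117,0.0117,0,0,0,0,1]' |grep gap
python3 -m crank '[0.0043,0.016,0,0,0,0,1, -0.0043,0.016,0,0,0,0,1, -0.0117,0.0117,0,0,0,0,1, -0.016,0.0043,0,0,0,0,1]' |grep -v rot
python3 -m crank '[-0.016,-0.0043,0,0,0,0,1, -0.0117,-0.0117,0,0,0,0,1, -0.0043,-0.016,0,0,0,0,1, 0.0043,-0.016,0,0,0,0,1]' |grep gap
python3 -m crank '[0.0117,-0.0117,0,0,0,0,1, 0.016,-0.0043,0,0,0,0,1, 0.016,0.0043,0,0,0,0,1, 0.0117,0.0117,0,0,0,0,1]' |grep gap
python3 -m crank '[0.0043,0.016,0,0,0,0,1, -0.0043,0.016,0,0,0,0,1, -0.0117,0.0117,0,0,0,0,1, -0.016,0.0043,0,0,0,0,1, 0,0,0,0,0,0,1]' |grep -v rot
python3 -m crank '[0,0,0,0,0,0,0.5, 0,0,0,0,0,0,0.5, 0,0,-0.03,0,0,0,0.36, 0,0,-0.05,0,0,0,0.36, 0,0,-0.05,0,0,0,0.36]'>/dev/null
python3 - <<'E'
from h import *
c=cap("top"); carrier(c,"blue"); find(c,"blue",(609,-169,76)); to(600,-200,120,76)
im=np.hstack([cv2.resize(c["color"][155:215,300:360],(480,480),interpolation=cv2.INTER_CUBIC)])
s=cap("scene"); p=pix(s,[[605,-170,11]])[0].astype(int); print(p)
im2=cv2.resize(s["color"][p[1]-30:p[1]+30,p[0]-20:p[0]+20],(320,480),interpolation=cv2.INTER_CUBIC); save("b1.png",np.hstack([im,im2]))
E
```

```text
finger_gap: 0.182
finger_gap: 0.182
t: 41.15
position: [558.8, -41.8, 44.9]
force: [-1.6, 2.4, 10.0]
finger_gap: 0.179
grip_force: 20.1
finger_gap: 0.181
finger_gap: 0.182
t: 42.78
position: [558.3, -43.9, 44.9]
force: [0.3, -2.0, 7.7]
finger_gap: 0.179
grip_force: 20.1
blue (np.int32(161), array([321.6, 177.5]), array([ 613.2, -149.7]), [array([ 613.5, -149.7]), array([45.9, 42.1]), np.float64(76.5)])
blue [ 605.  -169.2   69.2] cost 50.5 grip point [ 595.1 -195.4]
t 43.45 pos [560.9 -42.7 181.5] head 79.62 tilt 0.58 gap 59.8 grip 0.0 F [ 2.3 -0.   3.7]
turn 0.060 shift x -0.1432 y 0.0760 z 0.0615
[343 212]
```

View pics/b1.png

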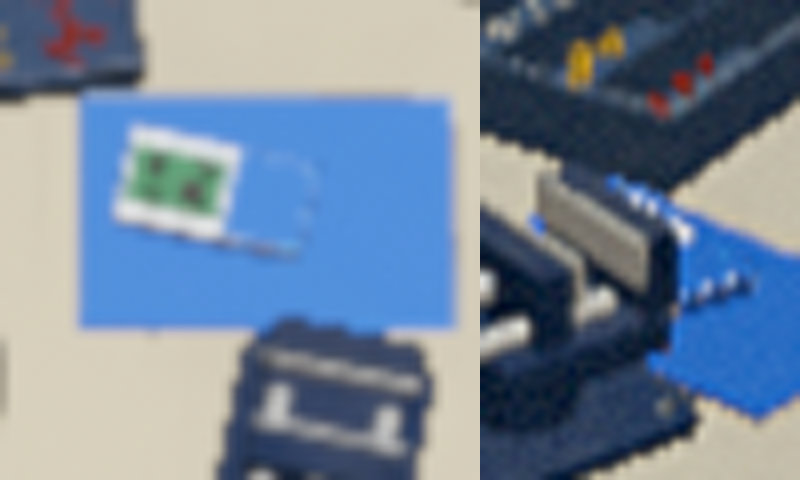

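Run:
```python
from h import *
c=cap("top"); uv=np.array([[132,123],[113,222],[303,258],[325,158]])/8-.5+[300,155]
w=world(c,uv[:,0],uv[:,1],11)[:,:2]; print(w.round(1)); f=w[:2].mean(0)-w[2:].mean(0); print("centre",w.mean(0),"len",np.hypot(*f),"head",np.degrees(np.arctan2(f[1],f[0])), "width",np.hypot(*(w[0]-w[1])),np.hypot(*(w[2]-w[3])))
s=w[[0,3]].mean(0)-w[[1,2]].mean(0); print("head by width",np.degrees(np.arctan2(s[1],s[0]))+90)
a=np.radians(77.5); g=w.mean(0)-28*np.array([np.cos(a),np.sin(a)]); print(g); to(*g,50,77.5)
```

```text
[[ 639.8 -130.6]
 [ 596.7 -122.7]
 [ 581.3 -202.7]
 [ 624.7 -212.3]]
centre [ 610.63482856 -167.0807692 ] len 82.24139892126469 head 79.32528300495343 width 43.80836134234875 44.39978084346884
head by width 78.51198315311183
[ 604.57451937 -194.4170574 ]
t 43.55 pos [559.  -42.3 176.2] head 79.61 tilt 0.26 gap 60.2 grip 0.0 F [-0.4 -0.4 -0.5]
turn 0.035 shift x -0.1386 y 0.0774 z 0.1262
```

```bash
python3 -m crank '[0,0,0,0,0,0.027,0.36, -0.035,0.019,0,0,0,0,0.36, -0.035,0.019,0,0,0,0,0.36, -0.035,0.019,0,0,0,0,0.36, -0.0353,0.019,0,0,0,0,0.36]' >/dev/null
python3 -m crank '[0,0,0.03,0,0,0,0.36, 0,0,0.05,0,0,0,0.36, 0,0,0.045,0,0,0,0.36, 0,0,0,0,0,0,0.36, 0,0,0,0,0,0,0.36]' >/dev/null
python3 -c "from h import *;to(604.2,-195.4,5,78)"
```

```text
t 44.80 pos [ 603.3 -195.4   49.2] head 77.95 tilt 0.01 gap 60.2 grip 0.0 F [0.4 0.2 0.8]
turn -0.001 shift x 0.0002 y 0.0009 z 0.0442
```

```bash
python3 -m crank '[0,0.001,0.02,0,0,0,0.36, 0,0,0.02,0,0,0,0.36, 0,0,0.004,0,0,0,0.36, 0,0,0,0,0,0,0.36]' | grep -v rot
python3 -m crank '[0,0,0,0,0,0,1, 0,0,0,0,0,0,1, 0,0,0,0,0,0,1, 0,0,0,0,0,0,1, 0,0,0,0,0,0,1]' 35; python3 -c "from h import *;to(604.2,-195.4,5,78)"
```

```text
t: 45.3
position: [604.9, -195.9, 6.4]
force: [1.4, 0.1, 0.4]
finger_gap: 0.639
grip_force: 0.0
t: 45.92
position: [604.3, -195.7, 5.7]
eef_rot: [2.441, 1.976, 0.001]
force: [-0.1, 0.4, 4.7]
finger_gap: 0.418
grip_force: 35.0
t 45.92 pos [ 604.3 -195.7    5.7] head 77.97 tilt 0.06 gap 39.3 grip 35.0 F [-0.1  0.4  4.7]
turn -0.000 shift x 0.0003 y -0.0002 z 0.0007
```

```bash
python3 -m crank '[0,0,-0.02,0,0,0,1, 0,0,-0.03,0,0,0,1, 0,0,-0.03,0,0,0,1, 0,0,-0.03,0,0,-0.026,1, 0,0,0,0,0,0,1]' |grep gap
python3 -c "from h import *;to(441.1,-16.5,114,79.5)"
```

```text
finger_gap: 0.42
t 46.55 pos [ 605.4 -196.2  116.8] head 79.51 tilt 0.27 gap 39.5 grip 35.0 F [ 0.1  0.1 -0.9]
turn 0.000 shift x 0.1467 y -0.1943 z 0.0028
```

```bash
python3 -m crank '[0.0147,-0.0194,0,0,0,0,1, 0.0293,-0.0388,0,0,0,0,1, 0.0293,-0.0388,0,0,0,0,1, 0.0293,-0.0388,0,0,0,0,1, 0.0293,-0.0388,0,0,0,0,1]' |grep gap
python3 -m crank '[0.0147,-0.0194,0,0,0,0,1, 0,0,0.02,0,0,0,1, 0,0,0.03,0,0,0,1, 0,0,0.02,0,0,0,1, 0,0,0,0,0,0,1]' | grep grip
python3 -m crank '[0,0,0,0,0,0,1]' | grep grip
python3 -c "from h import *;to(441.1,-16.5,41,79.5)"
```

```text
finger_gap: 0.416
grip_force: 35.0
grip_force: 35.0
t 47.92 pos [440.6 -16.4  45.2] head 79.52 tilt 0.05 gap 39.3 grip 35.0 F [ 0.   0.1 -1. ]
turn 0.000 shift x 0.0000 y 0.0005 z 0.0042
```

```bash
python3 -m crank '[0,0,0.0042,0,0,0,1, 0,0,0,0,0,0,1]' | grep -v rot; python3 -m crank '[0.01,0,0,0,0,0,1, 0.01,0,0,0,0,0,1, 0.01,0,0,0,0,0,1, 0.008,0,0,0,0,0,1, 0,0,0,0,0,0,1]' | grep -v rot; python3 -c "from h import *;to(454.2,54.3,41,79.5)"
```

```text
t: 48.18
position: [440.0, -16.2, 41.0]
force: [-0.7, -0.7, -1.1]
finger_gap: 0.414
grip_force: 35.0
t: 48.8
position: [447.7, 22.3, 41.0]
force: [2.6, 1.4, -0.7]
finger_gap: 0.418
grip_force: 35.0
t 48.80 pos [447.7  22.3  41. ] head 79.55 tilt 0.11 gap 39.3 grip 35.0 F [ 2.6  1.4 -0.7]
turn 0.001 shift x 0.0326 y 0.0006 z -0.0000
```

```bash
python3 -m crank '[0.008,0,0,0,0,0,1, 0.008,0,0,0,0,0,1, 0.006,0,0,0,0,0,1, 0,0,0,0,0,0,1]'| grep -v rot; python3 -m crank '[0.004,0,0,0,0,0,1, 0.003,0,0,0,0,0,1, 0,0,0,0,0,0,1]' | grep -v rot; python3 -m crank '[0.003,0,0,0,0,0,1, 0.002,0,0,0,0,0,1, 0,0,0,0,0,0,1]'| grep -v rot;  python3 -c "from h import *;to(454.2,54.3,41,79.5)"
```

```text
t: 49.3
position: [451.5, 43.6, 40.9]
force: [1.9, -0.0, -0.9]
finger_gap: 0.421
grip_force: 35.0
t: 49.68
position: [452.6, 49.8, 40.9]
force: [4.6, -2.6, 0.3]
finger_gap: 0.418
grip_force: 35.0
t: 50.05
position: [453.4, 54.5, 40.9]
force: [3.6, -3.0, -0.6]
finger_gap: 0.421
grip_force: 35.0
t 50.05 pos [453.4  54.5  40.9] head 79.53 tilt 0.06 gap 39.6 grip 35.0 F [ 3.6 -3.  -0.6]
turn 0.000 shift x -0.0001 y 0.0008 z -0.0001
```

```bash
python3 -m crank '[0.002,0.001,0,0,0,0,1, 0.002,0,0,0,0,0,1, 0,0,0,0,0,0,1]'| grep -v rot;python3 -m crank '[0.002,0,0,0,0,0,1, 0.001,0,0,0,0,0,1, 0,0,0,0,0,0,1]'| grep -v rot
```

```text
t: 50.42
position: [453.8, 56.2, 40.6]
force: [1.6, -10.0, 1.1]
finger_gap: 0.42
grip_force: 35.0
t: 50.8
position: [453.8, 56.4, 40.6]
force: [1.6, -18.5, 0.7]
finger_gap: 0.418
grip_force: 35.0
```

```bash
python3 -m crank '[-0.004,0,0,0,0,0,1, 0,0,0,0,0,0,0.4, 0,0,0,0,0,0,0.4, 0,0,0,0,0,0,0.4, 0,0,0,0,0,0,0.4]' | grep -v rot;  python3 -m crank '[0,0,0,0,0,0,0.4, 0,0,-0.02,0,0,0,0.4, 0,0,-0.04,0,0,0,0.4, 0,0,-0.05,0,0,0,0.4]' | grep -v rot
python3 - <<'E'
from h import *
to(558.5,-42.8,86,79.5)
c=cap("scene");im=cv2.resize(c["color"][145:245,185:315],(780,600),interpolation=cv2.INTER_CUBIC);save("i5.png",im)
E
```

```text
t: 51.42
position: [454.0, 57.9, 40.6]
force: [0.2, -0.1, -0.4]
finger_gap: 0.6
grip_force: 0.0
t: 51.92
position: [453.5, 57.5, 151.2]
force: [1.2, 0.0, -0.3]
finger_gap: 0.604
grip_force: 0.0
t 51.92 pos [453.5  57.5 151.2] head 79.53 tilt 0.15 gap 56.7 grip 0.0 F [ 1.2  0.  -0.3]
turn 0.000 shift x -0.0795 y 0.1216 z 0.0652
```

View pics/i5.png

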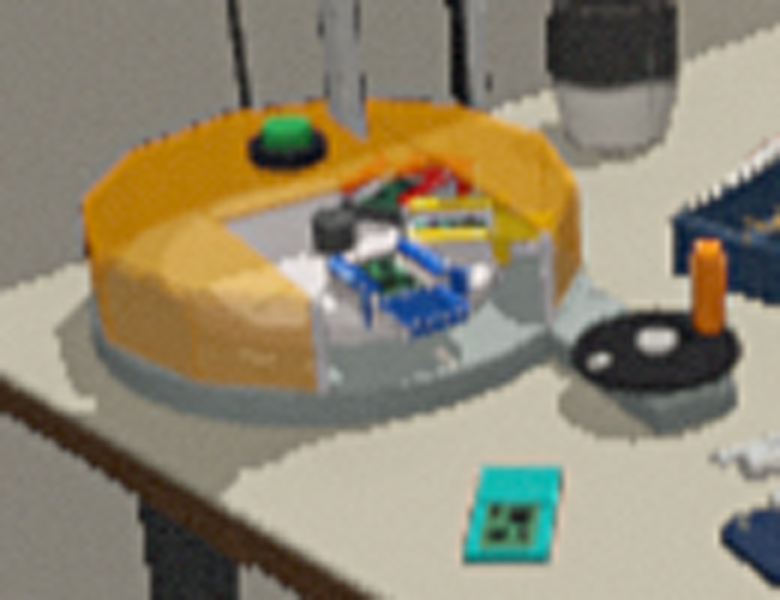

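```bash
python3 -m crank '[-0.0265,0.0403,0,0,0,0,0.47, -0.0265,0.0403,0,0,0,0,0.47, -0.0265,0.0403,0,0,0,0,0.47, 0,0,0.03,0,0,0,0.47, 0,0,0.035,0,0,0,0.47]' >/dev/null; python3 -m crank '[0,0,0,0,0,0,0.47, 0,0,0,0,0,0,0.47]'|grep gap; python3 -c "from h import *;to(558.5,-43.3,45.3,79.5)"
```

```text
finger_gap: 0.532
t 52.85 pos [559.6 -42.7  86.6] head 79.54 tilt 0.08 gap 50.0 grip 0.0 F [-0.2 -0.  -0.1]
turn 0.001 shift x -0.0008 y -0.0010 z 0.0413
```

```bash
python3 -m crank '[0,-0.001,0.02,0,0,0,0.47, 0,0,0.022,0,0,0,0.47, 0,0,0,0,0,0,1, 0,0,0,0,0,0,1, 0,0,0,0,0,0,1]' 20 | grep gap
python3 -m crank '[0,0,0,0,0,0,1, 0,0,0,0,0,0,1]'
python3 -m crank '[-0.016,-0.0043,0,0,0,0,1, -0.0117,-0.0117,0,0,0,0,1, -0.0043,-0.016,0,0,0,0,1, 0.0043,-0.016,0,0,0,0,1]' |grep gap
python3 -m crank '[0.0117,-0.0117,0,0,0,0,1, 0.016,-0.0043,0,0,0,0,1, 0.016,0.0043,0,0,0,0,1, 0.0117,0.0117,0,0,0,0,1]' |grep gap
python3 -m crank '[0.0043,0.016,0,0,0,0,1, -0.0043,0.016,0,0,0,0,1, -0.0117,0.0117,0,0,0,0,1, -0.016,0.0043,0,0,0,0,1]' |grep -v rot
```

```text
finger_gap: 0.246
t: 53.72
position: [558.6, -42.6, 44.8]
eef_rot: [2.414, 2.009, 0.002]
force: [-0.2, 1.4, 5.9]
finger_gap: 0.178
grip_force: 20.0
finger_gap: 0.178
finger_gap: 0.179
t: 55.22
position: [558.9, -41.8, 44.7]
force: [-2.6, 2.8, 11.5]
finger_gap: 0.18
grip_force: 20.1
```

```bash
python3 -m crank '[-0.016,-0.0043,0,0,0,0,1, -0.0117,-0.0117,0,0,0,0,1, -0.0043,-0.016,0,0,0,0,1, 0.0043,-0.016,0,0,0,0,1]' |grep gap
python3 -m crank '[0.0117,-0.0117,0,0,0,0,1, 0.016,-0.0043,0,0,0,0,1, 0.016,0.0043,0,0,0,0,1, 0.0117,0.0117,0,0,0,0,1]' |grep gap
python3 -m crank '[0.0043,0.016,0,0,0,0,1, -0.0043,0.016,0,0,0,0,1, -0.0117,0.0117,0,0,0,0,1, -0.016,0.0043,0,0,0,0,1]' |grep -v rot
python3 -m crank '[-0.016,-0.0043,0,0,0,0,1, -0.0117,-0.0117,0,0,0,0,1, -0.0043,-0.016,0,0,0,0,1, 0.0043,-0.016,0,0,0,0,1]' |grep gap
python3 -m crank '[0.0117,-0.0117,0,0,0,0,1, 0.016,-0.0043,0,0,0,0,1, 0.016,0.0043,0,0,0,0,1, 0.0117,0.0117,0,0,0,0,1]' |grep gap
python3 -m crank '[0.0043,0.016,0,0,0,0,1, -0.0043,0.016,0,0,0,0,1, -0.0117,0.0117,0,0,0,0,1, -0.016,0.0043,0,0,0,0,1, 0,0,0,0,0,0,1]' |grep -v rot
python3 -m crank '[0,0,0,0,0,0,0.5, 0,0,0,0,0,0,0.5, 0,0,-0.03,0,0,0,0.5, 0,0,-0.05,0,0,0,1, 0,0,-0.05,0,0,0,1]'>/dev/null
python3 -m crank '[0,0,0,0,0,0,1, 0,0,0,0,0,0,1, 0,0,0,0,0,0,1]'|grep gap
python3 - <<'E'
from h import *
c=cap("top"); g=c["color"].astype(int); gm=(g[...,1]>g[...,0]+30)&(g[...,1]>g[...,2]+15); gm[:,:190]=0;gm[:,225:]=0;gm[:195]=0;gm[225:]=0
v,u=np.nonzero(gm); print("btn",len(u),u.mean(),v.mean(),np.median(world(c,u,v),0),world(c,u,v,95).mean(0).round(1))
s=cap("scene"); g=s["color"].astype(int); gm=(g[...,1]>g[...,0]+30)&(g[...,1]>g[...,2]+15); gm[:,:222]=0;gm[:,245:]=0;gm[:160]=0;gm[175:]=0
v,u=np.nonzero(gm); print("btn scene",len(u),u.mean(),v.mean(), world(s,u,v,93).mean(0).round(1),np.median(world(s,u,v),0))
to(485.5,213,150,79.5)
E
```

```text
finger_gap: 0.181
finger_gap: 0.179
t: 56.72
position: [558.9, -41.7, 44.7]
force: [-2.0, 4.1, 12.3]
finger_gap: 0.181
grip_force: 20.1
finger_gap: 0.181
finger_gap: 0.177
t: 58.35
position: [558.3, -43.7, 44.7]
force: [-0.9, -2.6, 9.0]
finger_gap: 0.179
grip_force: 20.1
finger_gap: 0.014
btn 39 203.66666666666666 210.10256410256412 [487.12312634 217.79056405  97.10837326] [487.4 218.7  95. ]
btn scene 41 232.3658536585366 166.78048780487805 [481.1 205.2  93. ] [479.51003586 201.5273393   95.36956993]
t 59.45 pos [556.8 -42.3 172. ] head 79.53 tilt 0.20 gap 0.4 grip 0.0 F [ 0.5  0.2 -0.2]
turn 0.001 shift x 0.2380 y -0.1167 z 0.0220
```

```bash
python3 -m crank '[0.02,-0.0098,0,0,0,0,1, 0.0436,-0.0214,0,0,0,0,1, 0.0436,-0.0214,0,0,0,0,1, 0.0436,-0.0214,0,0,0,0,1, 0.0436,-0.0214,0,0,0,0,1]' |grep gap
python3 -m crank '[0.0426,-0.0214,0,0,0,0,1, 0,0,0.025,0,0,0,1, 0,0,0.025,0,0,0,1, 0,0,0,0,0,0,1, 0,0,0,0,0,0,1]' |grep -v rot
python3 -c "from h import *;to(485.5,212,96,79.5)"
```

```text
finger_gap: 0.007
t: 60.7
position: [486.1, 212.4, 124.4]
force: [0.3, -0.2, 0.6]
finger_gap: 0.006
grip_force: 0.0
t 60.70 pos [486.1 212.4 124.4] head 79.55 tilt 0.04 gap 0.5 grip 0.0 F [ 0.3 -0.2  0.6]
turn 0.001 shift x -0.0005 y -0.0005 z 0.0284
```

```bash
python3 -m crank '[0,0,0.012,0,0,0,1, 0,0,0.01,0,0,0,1, 0,0,0,0,0,0,1]' |grep -v rot
python3 -m crank '[0,0,0.004,0,0,0,1, 0,0,0.004,0,0,0,1, 0,0,0,0,0,0,1]' |grep -v rot
python3 -m crank '[0,0,0.003,0,0,0,1, 0,0,0.001,0,0,0,1, 0,0,0,0,0,0,1]' |grep -v rot
```

```text
t: 61.08
position: [485.3, 211.4, 100.7]
force: [-0.3, -0.2, 0.8]
finger_gap: 0.006
grip_force: 0.0
t: 61.45
position: [486.5, 211.8, 93.9]
force: [-0.5, -0.2, 2.9]
finger_gap: 0.006
grip_force: 1.3
t: 61.82
position: [486.5, 211.8, 90.3]
force: [-0.8, -0.4, 5.0]
finger_gap: 0.006
grip_force: 2.6
```

```bash
python3 -m crank '[0,0,0.002,0,0,0,1, 0,0,0.001,0,0,0,1, 0,0,0.001,0,0,0,1, 0,0,0,0,0,0,1]' |grep -v rot
python3 -m crank '[0,0,-0.02,0,0,0,1, 0,0,-0.04,0,0,0,1, 0,0,-0.05,0,0,0,1, 0,0,-0.04,0,0,0,1, 0,0,0,0,0,0,1]' |grep -v rot
python3 - <<'E'
from h import *
s=cap("scene"); h=cv2.cvtColor(s["color"],cv2.COLOR_RGB2HSV)
# look for the white line between the platter middle and the opening
for x in range(-92,-40,6):
    q=pix(s,[S(x,y,37) for y in range(-20,21,2)]).round().astype(int); print(x,s["color"][q[:,1],q[:,0]].sum(1)//3)
E
```

```text
t: 62.32
position: [486.6, 211.9, 89.8]
force: [-5.8, -3.3, 26.4]
finger_gap: 0.005
grip_force: 13.3
t: 62.95
position: [487.9, 212.4, 238.7]
force: [-0.3, -0.4, -0.6]
finger_gap: 0.003
grip_force: 0.0
-92 [169 143 143 159 159 175 191 143 170 170 178 178 154 148 148 170 170 179
 179 143 145]
-86 [188 204 204 219 219 191 213 213 212 212 196 154 187 212 212 218 218 187
 187 190 203]
-80 [228 227 227 226 227 228 228 219 224 196 209 209 220 220 226 224 224 224
 224 227 227]
-74 [225 225 226 226 226 225 225 227 209 209 206 206 208 226 228 228 229 225
 225 227 227]
-68 [225 225 225 225 225 225 227 224 224 214 204 204 222 222 225 225 224 225
 225 224 224]
-62 [225 225 225 226 225 226 226 226 226 224 204 212 223 223 224 224 223 223
 224 223 223]
-56 [226 226 226 226 225 225 225 226 224 209 209 212 212 216 224 224 223 223
 224 224 223]
-50 [225 225 226 226 226 226 226 219 219 210 210 206 216 223 224 224 225 225
 222 222 224]
-44 [227 227 225 225 224 224 220 220 223 214 206 215 215 224 224 223 223 223
 223 223 225]
```

```bash
python3 -c "
from plant import ticket; print(ticket.finish_job())"
```

```text
the job is handed in; nothing more can be done
None
```

The job is handed in at about 63 s on the robot clock, but no verdict came back. Red, yellow and blue were each pushed to the end stop in that order. I then cranked the white line to the opening, pressed the start button to the bottom and moved the arm clear.

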